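# Take the socket off the safety hook

## Task

The laminated socket has finished drying: take it off the stand's safety hook and stand it upright, brim down, inside the shallow tray, gently, and let go of it. The hook has a sprung keeper: hold the socket by its stirrup and press the keeper open with the stirrup's bar (not with the gripper) until the bar is clear of the beak, then lift it over the beak and off without forcing the keeper or the beak. Leave the other things on the bench where they are.

Things in the scene. Friction and masses are not known exactly. Their poses are not given: they have to be found in the camera images.
- stand: the drying stand, fixed to the bench: base plate 200 x 130 x 10 mm, column (axis at x = 115 mm) and, held out from it, a steel safety hook 14 mm thick in y whose seat's top is 265 mm above the bench; highest point 305 mm. Origin on the bench; z up; x level from the hook's open front towards the column, y across the hook, which lies in the plane y = 0. The hook's own place is not measured
- hook_clamp (a point): the clamp on the stand's arm, 278 mm above the bench; axes as stand. The hook slides in it and was set by hand: the inner face of the hook's front wall is 75 mm before this point in x, give or take 8 mm. From that face, in x: the beak (nose over the bar, 10 mm thick, underside 16 mm above the seat) ends at 18; the keeper shut lets the bar's centre lie at 5 to 15; the shank begins at 32
- column_top (a point): top of the column, axes as stand. How the keeper works: a steel plate hinged on the shank hangs down and forward behind the bar. Pressed back by the bar (in +x) it pushes back with about 3.5 N from first touch, 5.5 N when flat on the shank (hard stop), 9 N as the bar rises past it; over about 10 N bends it. At the stop the bar is 2 mm clear of the beak; 2 mm less and it catches. Over about 10 N bends the beak
- stirrup (a point): centre of the square crossbar (10 x 10 mm, along y) of the steel stirrup on the hanging socket; the bar lies on the hook's seat with 6 mm of room below the beak. Two flat legs, 56 mm wide over all (each 16 mm in x, 8 mm in y, 40 mm apart, the hook between them), reach from 6 mm above to 60 mm below the bar's centre, where a cross-plate begins. To pass over the beak it must rise 26 to 38 mm. z up
- brim (a point): centre of the brim (open lower end) of the same hanging socket, on its axis 228 mm below the bar's centre; axes as stirrup. The socket is a grey laminated cup, brim down, 150 mm high without the stirrup, at most 119 mm across; the brim is level when it stands
- socket: the same hanging socket with its stirrup, 0.4 to 0.7 kg; origin and axes as brim
- tray: the shallow grey plastic tray, fixed to the bench: 168 x 168 mm outside, 28 mm high, walls and floor 5 mm; origin under its centre, its sides along its x and y
- tall_socket: a tall grey socket standing brim up on a small round foot, 212 mm high, about 120 mm across; origin under its centre
- short_socket: a short black socket standing brim up, 162 mm high, about 105 mm across; origin under its centre
- jar: a white screw jar, 64 mm across, 85 mm high; origin under its centre
- tube: an aluminium shin tube lying on the bench with a dark clamp block at each end, 190 mm long, 38 mm high; origin under its middle, x along it
- adapter: a small steel pyramid adapter, 46 x 46 mm, 29 mm high; origin under its centre
- driver: a screwdriver lying on the bench, 190 mm long; origin under its middle, x along it
- tape: a roll of tape lying flat, 96 mm across, 24 mm high; origin under its centre
- foot: a black prosthetic foot, about 210 mm long, 91 mm high with its steel boss; origin under it, x towards the toes
Not all that is in view belongs to the job. Leave any yellow look-alike of the socket alone.

How it is judged (in metres and radians):
On the way, in this order (a step that is already met when the one before it is completed fails the run):
1. the keeper is pressed open by the stirrup's bar while the bar is still low in the hook (value of joint keeper above 0.22 rad and z of stirrup in the frame of stand below 0.278 m), for 0.1 s.
2. the stirrup is off the hook, in front of the beak and still raised (x of stirrup in the frame of stand below -0.04 m and z of brim in the frame of stand above 0.03 m and contact force between socket and hook below 0.1 N), for 0.1 s.
At the end, for the whole second after the job is handed in: The socket stands released and at rest in the tray: its brim flat on the tray's floor (within 4 mm), its axis within 30 mm of the tray's centre along each side, leaning less than 0.06 rad (x of brim in the frame of tray between -0.03 and 0.03 m and y of brim in the frame of tray between -0.03 and 0.03 m and z of brim in the frame of tray between 0.002 and 0.009 m and angle between brim's own z axis and vertical below 0.06 rad and distance of brim from where it was at the start of the episode above 0.05 m and linear speed of socket below 0.02 m/s); the robot touches nothing.
It fails at once if the hook is forced: more than 11 N between the socket and the keeper, or between the socket and the beak (contact force between socket and keeper_c0 above 11 N or contact force between socket and hook_c5 above 11 N).
It fails at once if the gripper or arm pushes the hook, its keeper or the stand (more than 2 N) (contact force between any of the fingers, the arm and hook above 2 N or contact force between any of the fingers, the arm and stand above 2 N).
It fails at once if the socket is set down hard: more than 40 N on the tray (contact force between socket and tray above 40 N).
It fails at once if the socket is tipped by more than 0.4 rad (angle between brim's own z axis and vertical above 0.4 rad).
It fails at once if another thing on the bench is moved by more than 20 mm (distance of any of tall_socket, short_socket, jar, tube, adapter, driver, tape, foot from where it was at the start of the episode above 0.02 m).
It also fails if it takes over 72 s, if anything falls off the work surface, if the arm or the gripper's body presses on something with over 40 N, if the wrist force passes 120 N, or if a joint passes its speed limit or range.

## Robot

A 6-joint arm with a two-finger parallel gripper is mounted at the origin on the work surface. World frame = base frame: x ahead of the robot, y to its left, z up, the work surface at z = 0. Lengths are in m, angles in degrees, forces in N, time in s.
With the tool pointing down it reaches from about 0.3 to 0.95 m from the base axis. Payload 3.1 kg.
Tool frame: the origin (TCP) lies between the finger pads; the fingertips stand 25 mm ahead of it and the grasp point (between the pads) lies 6 mm ahead of it (tip_extent is the distance from the TCP to the fingertips, in m); x points along the fingers, z is the direction in which the jaws open and shut, and the axes are right-handed (so a half turn about x gives the same grasp; the last joint's range is limited). The gripper opens to 85 mm and grips with 20 to 120 N. Pads are 22 mm wide; open, the fingers measure 114 mm over their backs; the gripper's body (76 mm by 85 mm) begins 54 mm behind the grasp point. The pads swing forward as they close: fully open they stand 13 mm farther back than shut.
Start: joints at [71.923, 17.653, 93.61, -0, 68.738, -3.994], TCP at [0.152, 0.606, 0.217] pointing down, gripper open.
Joint ranges: [-175.34, 175.34], [-45.06, 112.39], [2.9, 150.54], [-68.45, 248.45], [3.09, 151.38], [-168.51, 168.51]. Speed limits (degrees/s): [159.86, 159.86, 180, 180, 180, 180].

## Interface

Orientations are given as a 3x3 rotation matrix whose columns are the frame's x, y, z axes.
In Python, from station import observe, grab_frame, get_calibration, sign_off, tip_extent gives the robot as it stands.
- The arm moves only by the tool carry_out, never from a script. Its argument "targets" is a list of rows, each an object with "delta_pos": the shift along the tool's x, y, z in m, a list of three; "twist": the turn about the tool's x in degrees. In form: [{"delta_pos": [tx, ty, tz], "twist": twist}, ...]. A call has 1 to 10 rows; each row shifts and turns the commanded pose from where the row before left it, along the tool's axes as they then stand; what a row does not reach is not made up. A row lasts 1/8 s, in which the tool goes at most 62.5 mm and 10.7 degrees, less where a joint would pass 70% of its speed; a pose out of reach is approached as far as the arm can. A call with a gripper value outside its range is refused whole. "jaw" is the finger opening in m, from 0 to 0.0854, set as the call begins (left out, the last holds). The fingers move at their own pace and stop on an object; "grip_force" is the grip in N (left out, the last holds). Time passes only in rows, so rows that do not move let the fingers close. It gives the time, the measured TCP pose, the force and the opening at its end, in the units of the state.
- observe(): the state, without advancing time (a new reading comes with each control period).
- grab_frame(name): name is "scene" or "top" or "wrist"; returns (picture, depth): 480x640x3 uint8, red, green, blue; 480x640 float32, m along the optical axis (not along the pixel's ray), 0 where there is no reading.
- get_calibration(name): a dict with "fx", "fy", "cx", "cy" (pixels), "k1" (the pictures are not rectified: a ray, as slopes to the right and down, at radius r is drawn at 1 + k1 r^2 times it, then the intrinsics apply), "world_from_camera" (4x4, takes a point from camera to world coordinates). Camera axes: x right, y up, looking along -z (the intrinsics and any distortion apply to the point x, -y, -z); pixel columns grow to the right and rows downward; lengths in m; the calibration is good to about 2 mm. A picture is of the moment at which its call begins: read the wrist's pose just before it. get_calibration takes no time and is no camera call; for the wrist camera it gives the pose at the moment of the call.
- sign_off(): hands the job in, once; it reports no verdict.
The state is a dict: "time": time; "joint_pos": joint angles; "qd": joint speeds; "effort": joint torques, N m; "position": TCP position; "tcp_rot": TCP orientation; "wrist_force": force on the tool from outside, world axes, zero at the start; "ft_torque": the same for the moment, N m; "grip_width": finger opening in m.
Only numpy, scipy, OpenCV 4.12 (cv2) and the standard library are available. Lean on these libraries where they do the work, as an engineer would, in place of code of your own. Each camera call takes 0.05 s, during which the arm holds its last target. There are 200 camera calls.

## Working session

There is one attempt and no reset: what is moved stays moved. The work goes in short steps, Python scripts to look and compute and a tool call to move; the robot and the scene stay as the last step left them, time stands still between calls to the robot, and variables do not carry over. Pictures are saved under pics/ and viewed, about 8 in all and at most 12, crops included, and the job is handed in when it is done.

Besides the shell and the picture viewer there is one more tool, called after "Request:" in YAML: its name, and indented under it one key for each argument. carry_out: Moves the arm, as the interface text tells. Its arguments: {"type":"object","properties":{"targets":{"type":"array","items":{"type":"object","properties":{"delta_pos":{"type":"array","items":{"type":"number"}},"twist":{"type":"number"}}}},"jaw":{"type":"number"},"grip_force":{"type":"number"}},"required":["targets"]}

```bash
ls; mkdir -p pics; cat > h.py <<'E'
import numpy as np, cv2
from station import *
def K(c): return np.array([[c['fx'],0,c['cx']],[0,c['fy'],c['cy']],[0,0,1.]])
def cloud(name):
    c=get_calibration(name); im,d=grab_frame(name)
    v,u=np.mgrid[0:480,0:640]
    p=cv2.undistortPoints(np.stack([u,v],-1).reshape(-1,1,2).astype(float),K(c),np.array([c['k1'],0,0,0.])).reshape(480,640,2)
    P=np.stack([p[...,0]*d,-p[...,1]*d,-d],-1)
    T=np.array(c['world_from_camera']); W=P@T[:3,:3].T+T[:3,3]; W[d==0]=np.nan
    return im,W
E
python3 - <<'E'
from h import *
for n in ("scene","top"):
    im,W=cloud(n); np.savez(f'{n}.npz',im=im,W=W); cv2.imwrite(f'pics/{n}.png',im[...,::-1])
    c=get_calibration(n); print(n,c)
s=observe(); print(s); print(tip_extent)
E
```

```text
pics
scene {'fx': 604.8991515288529, 'fy': 604.8991515288529, 'cx': 323.9106276738319, 'cy': 235.74498605437114, 'k1': 0.033043758349778046, 'world_from_camera': array([[ 0.82279774, -0.47113465,  0.31786165,  0.92338806],
       [ 0.56821367,  0.69345652, -0.44300258, -0.61584201],
       [-0.01170937,  0.54511485,  0.8382796 ,  1.42248493],
       [ 0.        ,  0.        ,  0.        ,  1.        ]])}
top {'fx': 493.4721754003188, 'fy': 493.4721754003188, 'cx': 321.1996166382707, 'cy': 233.527581084705, 'k1': -0.09910828983980394, 'world_from_camera': array([[-8.88655805e-04,  9.83526343e-01, -1.80762672e-01,
         2.30659670e-01],
       [-9.99990412e-01, -9.89060476e-05,  4.37795354e-03,
         1.63325741e-02],
       [ 4.28795411e-03,  1.80764830e-01,  9.83517000e-01,
         1.46401554e+00],
       [ 0.00000000e+00,  0.00000000e+00,  0.00000000e+00,
         1.00000000e+00]])}
{'time': 0.1, 'joint_pos': array([ 7.19245410e+01,  1.77021080e+01,  9.36842442e+01, -8.34872909e-04,
        6.87398275e+01, -3.99299568e+00]), 'qd': array([-0.10575093, -0.14178696, -0.20812829,  0.04390301,  0.00401777,
        0.06657955]), 'effort': array([-3.90014839e-04, -4.16408050e+01, -2.77646273e+01, -4.30765158e-05,
        3.96172007e-03,  4.41603490e-06]), 'position': array([0.1518467 , 0.6054366 , 0.21621704]), 'tcp_rot': array([[-6.70380710e-04, -9.69947776e-01,  2.43312272e-01],
       [-2.09777836e-03,  2.43313156e-01,  9.69945518e-01],
       [-9.99997575e-01,  1.39817545e-04, -2.19784790e-03]]), 'wrist_force': array([-0.63264069, -0.38662518,  0.09865369]), 'ft_torque': array([0.01004244, 0.03537498, 0.00257623]), 'grip_width': 0.08528973383931647}
0.025
```

View pics/scene.png

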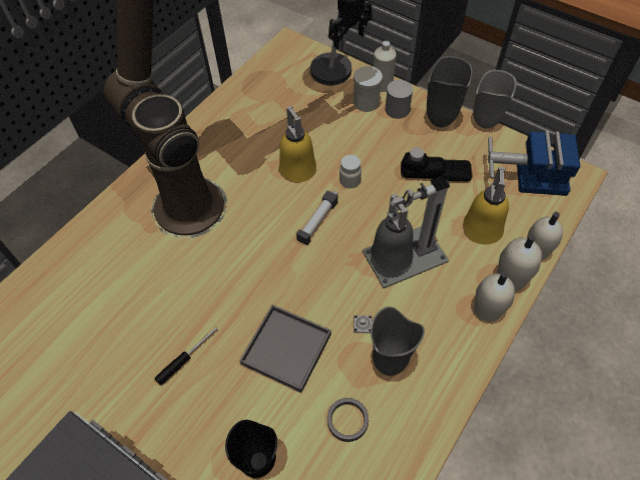

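View pics/top.png

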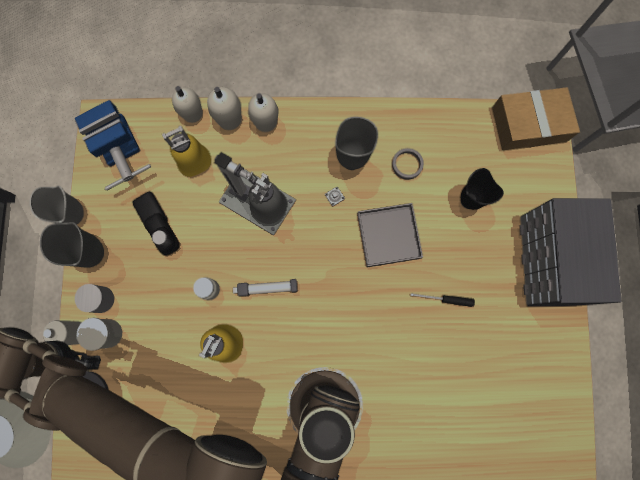

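The picks for the socket are the grey one on the stand (scene 393,245; top 268,203), with yellow look-alikes at scene (297,155) and (487,215), and grey standing sockets at scene (395,345) and (447,95). I choose the grey one hanging on the stand at scene (393,245). The tray is at scene (287,347). Next I'll take a close crop and measurements.

```bash
cat > m.py <<'E'
from h import *
for n,(u0,u1,v0,v1),tr in (("scene",(350,460,170,290),(235,340,300,395)),("top",(205,310,145,240),(350,430,200,272))):
    f=np.load(n+'.npz'); im,W=f['im'],f['W']
    cv2.imwrite(f'pics/crop_{n}.png',cv2.resize(im[v0:v1,u0:u1,::-1],None,fx=5,fy=5,interpolation=cv2.INTER_CUBIC))
    P=W[v0:v1,u0:u1].reshape(-1,3); 
    m=(P[:,2]>.006)&(P[:,2]<.015); r=cv2.minAreaRect((P[m][:,:2]*1000).astype(np.float32)); print(n,'base',m.sum(),r)
    m=P[:,2]>.24; Q=P[m]; print('high',m.sum(),np.nanmax(P[:,2]))
    for lo in np.arange(.24,.44,.01):
        q=Q[(Q[:,2]>lo)&(Q[:,2]<=lo+.01)]
        if len(q): print(round(lo,3),len(q),q.mean(0).round(3),q.min(0).round(3),q.max(0).round(3))
    u0,u1,v0,v1=tr;P=W[v0:v1,u0:u1].reshape(-1,3)
    m=(P[:,2]>.018)&(P[:,2]<.035); print('tray',m.sum(),cv2.minAreaRect((P[m][:,:2]*1000).astype(np.float32)),np.median(P[m][:,2]))
    m=abs(P[:,2]-.005)<.004; print('floor',m.sum(),cv2.minAreaRect((P[m][:,:2]*1000).astype(np.float32)))
E
python3 m.py
```

```text
scene base 1702 ((555.9541625976562, 272.2321472167969), (316.64910888671875, 405.49755859375), 28.06549072265625)
high 1005 0.30830161924961574
0.24 58 [0.632 0.222 0.245] [0.593 0.145 0.24 ] [0.656 0.265 0.25 ]
0.25 63 [0.621 0.206 0.255] [0.552 0.144 0.25 ] [0.656 0.262 0.26 ]
0.26 97 [0.604 0.184 0.265] [0.554 0.142 0.26 ] [0.655 0.262 0.27 ]
0.27 202 [0.599 0.183 0.275] [0.552 0.14  0.27 ] [0.656 0.268 0.28 ]
0.28 232 [0.611 0.206 0.285] [0.556 0.141 0.28 ] [0.656 0.279 0.29 ]
0.29 285 [0.621 0.227 0.295] [0.568 0.144 0.29 ] [0.659 0.278 0.3  ]
0.3 68 [0.61  0.21  0.303] [0.582 0.176 0.3  ] [0.655 0.266 0.308]
tray 785 ((497.23797607421875, -195.78988647460938), (170.32205200195312, 173.25894165039062), 9.184881210327148) 0.02695931379643568
floor 5331 ((489.9295654296875, -188.92532348632812), (272.25018310546875, 253.02630615234375), 34.24900817871094)
top base 1183 ((630.7904663085938, 209.96234130859375), (298.4576110839844, 326.35638427734375), 0.02794293686747551)
high 730 0.3101944980741702
0.24 20 [0.592 0.206 0.245] [0.55  0.147 0.24 ] [0.627 0.275 0.249]
0.25 27 [0.587 0.198 0.256] [0.55  0.146 0.25 ] [0.627 0.276 0.259]
0.26 49 [0.584 0.192 0.265] [0.549 0.144 0.26 ] [0.625 0.273 0.27 ]
0.27 131 [0.582 0.176 0.275] [0.55  0.144 0.27 ] [0.627 0.275 0.28 ]
0.28 173 [0.602 0.21  0.286] [0.561 0.145 0.28 ] [0.649 0.281 0.29 ]
0.29 271 [0.618 0.234 0.294] [0.565 0.145 0.29 ] [0.653 0.279 0.3  ]
0.3 58 [0.601 0.206 0.303] [0.58  0.178 0.3  ] [0.63  0.267 0.309]
0.31 1 [0.593 0.192 0.31 ] [0.593 0.192 0.31 ] [0.593 0.192 0.31 ]
tray 444 ((494.1700439453125, -193.08570861816406), (169.34963989257812, 167.019775390625), 9.272964477539062) 0.027495944158112073
floor 3272 ((494.863037109375, -198.04896545410156), (243.6941375732422, 220.03851318359375), 89.56729888916016)
```

View pics/crop_scene.png

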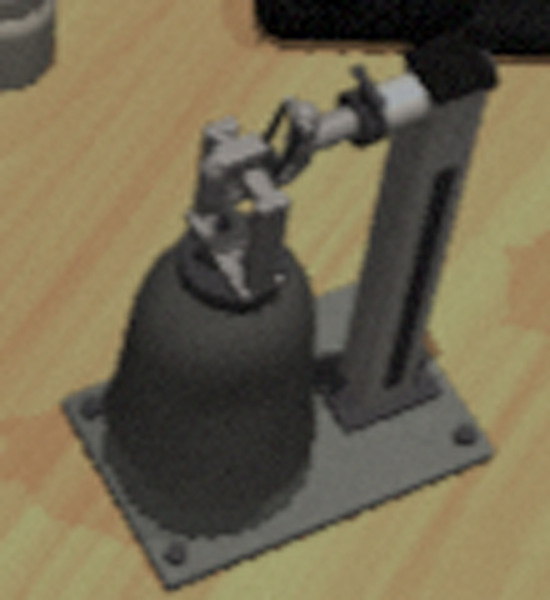

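View pics/crop_top.png

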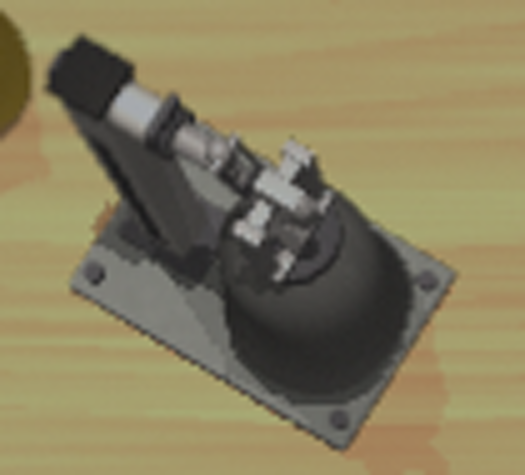

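Crops: a grey socket hangs from the hook by its two-legged stirrup, and the hook runs toward the column at upper right (scene crop) and upper left (top crop). Plate corners are at scene crop (65,405), (170,587), (492,457) and top crop (73,290), (345,450), (457,275). The choice is confirmed.

```bash
cat >> h.py <<'E'
def ray(name,px,z):
    c=get_calibration(name); p=cv2.undistortPoints(np.array(px,float).reshape(-1,1,2),K(c),np.array([c['k1'],0,0,0.])).reshape(-1,2)
    T=np.array(c['world_from_camera']); d=np.c_[p[:,0],-p[:,1],-np.ones(len(p))]@T[:3,:3].T; o=T[:3,3]
    return o+d*((z-o[2])/d[:,2])[:,None]
E
cat > m2.py <<'E'
from h import *
def ang(v): return np.degrees(np.arctan2(v[1],v[0])).round(2)
S=ray('scene',np.array([[65,405],[170,587],[492,457]])/5+[350,170]-.4,.01)
T=ray('top',np.array([[73,290],[345,450],[457,275]])/5+[205,145]-.4,.01)
print(S.round(4),np.linalg.norm(np.diff(S,axis=0),axis=1),ang(S[2]-S[1]),ang(S[0]-S[1])-90,'center',(S[0]+S[2])/2)
print(T.round(4),np.linalg.norm(np.diff(T,axis=0),axis=1),ang(T[0]-T[1]),ang(T[2]-T[1])+90,'center',(T[0]+T[2])/2)
th=np.radians((ang(S[2]-S[1])+ang(S[0]-S[1])-90+ang(T[0]-T[1])+ang(T[2]-T[1])+90)/4); print('th',np.degrees(th))
ex=np.array([np.cos(th),np.sin(th)]); ey=np.array([-ex[1],ex[0]])
allP=[]
for n,(u0,u1,v0,v1) in (("scene",(350,460,170,290)),("top",(205,310,145,240))):
    W=np.load(n+'.npz')['W'][v0:v1,u0:u1].reshape(-1,3); W=W[(W[:,2]>.235)&(W[:,2]<.33)]
    s=(W[:,:2]-[.57,.165])@np.c_[ex,ey]*1000
    col=(s[:,0]>105)&(W[:,2]>.28); print(n,'column top',s[col].min(0),s[col].max(0),np.median(W[col][:,2]))
    hk=(s[:,0]>30)&(s[:,0]<100)&(W[:,2]>.262);print('arm y med',np.median(s[hk][:,1]), 'by x',[(x,np.median(s[hk&(abs(s[:,0]-x)<5)][:,1]).round(1)) for x in range(30,110,10)])
    img=np.zeros((480,800,3),np.uint8)
    for a,z in zip(s,W[:,2]):
        x,y=int(100+a[0]*4),int(240-a[1]*4)
        cv2.circle(img,(x,y),2,cv2.applyColorMap(np.uint8([[np.clip((z-.25)/.06*255,0,255)]]),cv2.COLORMAP_JET)[0,0].tolist(),-1)
    for x in range(-20,160,20): cv2.putText(img,str(x),(100+4*x,470),0,.4,(255,255,255))
    for y in range(-40,60,20): cv2.putText(img,str(y),(5,240-4*y),0,.4,(255,255,255))
    allP.append(img)
cv2.imwrite('pics/map.png',cv2.resize(np.vstack([a[80:400] if 0 else cv2.resize(a,None,fx=1,fy=.62) for a in allP]),(800,600)))
E
python3 m2.py
```

```text
[[0.503  0.1502 0.01  ]
 [0.6095 0.0864 0.01  ]
 [0.7112 0.252  0.01  ]] [0.12408912 0.19434898] 58.42 59.06 center [0.60714267 0.2011191  0.01      ]
[[0.5936 0.3201 0.01  ]
 [0.4946 0.1525 0.01  ]
 [0.6026 0.0863 0.01  ]] [0.19464726 0.12666646] 59.44 58.480000000000004 center [0.59811134 0.20318423 0.01      ]
th 58.85
scene column top [105.03200665 -28.86290501] [135.81272167   7.48147409] 0.2957826035104252
arm y med -14.548350370465313 by x [(30, np.float64(-14.4)), (40, np.float64(-13.5)), (50, np.float64(-13.1)), (60, np.float64(-14.0)), (70, np.float64(-16.1)), (80, np.float64(-15.7)), (90, np.float64(-16.6)), (100, np.float64(-15.8))]
top column top [105.53684986 -21.22538808] [135.87811094  11.49496688] 0.29481977970171624
arm y med -3.9209718471697785 by x [(30, np.float64(-5.3)), (40, np.float64(-1.7)), (50, np.float64(-5.2)), (60, np.float64(-4.8)), (70, np.float64(-1.2)), (80, np.float64(-5.2)), (90, np.float64(-4.3)), (100, np.float64(-2.4))]
```

View pics/map.png

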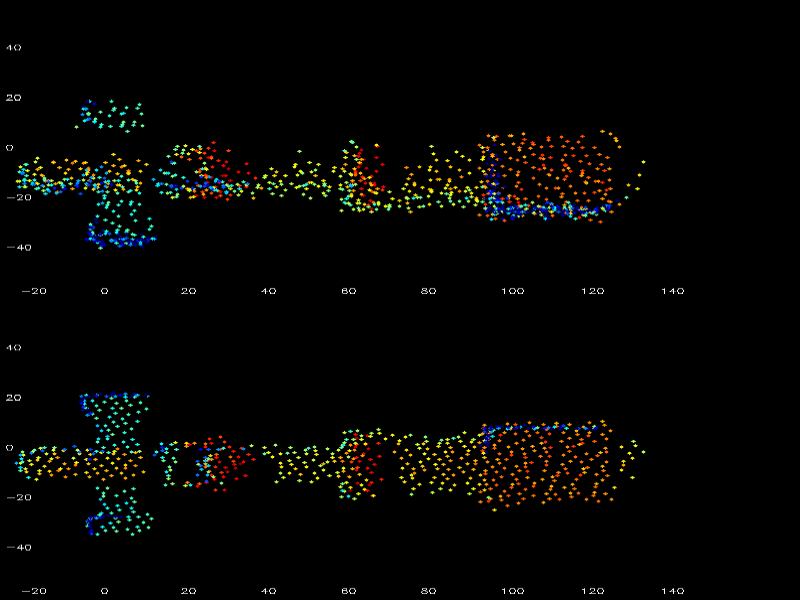

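Stand-frame maps from both cameras agree on angle (58.85°), the column and the stirrup, to within about 5 mm. Next I lift, move over the stirrup and refine with the wrist camera.

Request:
carry_out:
  targets:
    - {"delta_pos":[-0.05,0,0],"twist":0}
    - {"delta_pos":[-0.05,0,0],"twist":0}
    - {"delta_pos":[-0.05,0,0],"twist":0}
    - {"delta_pos":[-0.05,0,0],"twist":0}
    - {"delta_pos":[0,-0.036,-0.022],"twist":0}
    - {"delta_pos":[0,-0.036,-0.022],"twist":0}
    - {"delta_pos":[0,-0.036,-0.022],"twist":0}
    - {"delta_pos":[0,-0.036,-0.022],"twist":0}
    - {"delta_pos":[0,-0.036,-0.022],"twist":0}
    - {"delta_pos":[0,-0.036,-0.022],"twist":0}
  jaw: 0.0854
  grip_force: 40

```text
time: 1.35
position: [0.3301, 0.4243, 0.4168]
tcp_rot: [[-0.001, -0.97, 0.243], [-0.001, 0.243, 0.97], [-1.0, 0.0, -0.001]]
wrist_force: [0.6, 0.4, -0.1]
grip_width: 0.0858
```

Request:
carry_out:
  targets:
    - {"delta_pos":[0,-0.036,-0.022],"twist":0}
    - {"delta_pos":[0,-0.036,-0.022],"twist":0}
    - {"delta_pos":[0,-0.036,-0.022],"twist":0}
    - {"delta_pos":[0,-0.036,-0.022],"twist":0}
    - {"delta_pos":[0,-0.036,-0.022],"twist":0}
    - {"delta_pos":[0,-0.036,-0.022],"twist":0}
    - {"delta_pos":[0,-0.036,-0.022],"twist":0}
    - {"delta_pos":[0,-0.036,-0.022],"twist":0}
    - {"delta_pos":[0,-0.017,-0.017],"twist":0}

```text
time: 2.48
position: [0.5794, 0.1624, 0.4161]
tcp_rot: [[-0.002, -0.97, 0.245], [-0.001, 0.245, 0.97], [-1.0, 0.001, -0.001]]
wrist_force: [0.6, 0.4, -0.7]
grip_width: 0.0857
```

Request:
carry_out:
  targets:
    - {"delta_pos":[0,0,0],"twist":9.7}
    - {"delta_pos":[0,0,0],"twist":9.7}
    - {"delta_pos":[0,0,0],"twist":9.7}
    - {"delta_pos":[0,0,0],"twist":9.7}
    - {"delta_pos":[0,0,0],"twist":9.7}
    - {"delta_pos":[0,0,0],"twist":9.7}
    - {"delta_pos":[0,0,0],"twist":9.7}
    - {"delta_pos":[0,0,0],"twist":9.7}
    - {"delta_pos":[0,0,0],"twist":9.7}
    - {"delta_pos":[0,0,0],"twist":9.7}

```text
time: 3.72
position: [0.578, 0.1641, 0.4166]
tcp_rot: [[-0.001, 0.365, 0.931], [-0.0, 0.931, -0.365], [-1.0, -0.001, -0.001]]
wrist_force: [0.2, 0.8, 0.2]
grip_width: 0.0852
```

Request:
carry_out:
  targets:
    - {"delta_pos":[0,0,0],"twist":9.7}
    - {"delta_pos":[0,0,0],"twist":0}
    - {"delta_pos":[0,0,0],"twist":0}

```text
time: 4.1
position: [0.5782, 0.1642, 0.417]
tcp_rot: [[-0.001, 0.51, 0.86], [-0.0, 0.86, -0.51], [-1.0, -0.0, -0.0]]
wrist_force: [-0.7, -0.5, -1.4]
grip_width: 0.0856
```

```bash
cat > w.py <<'E'
from h import *
import sys
s=observe(); print(s['time'],s['position'],s['tcp_rot'].round(4),s['wrist_force'],s['joint_pos'])
c=get_calibration('wrist'); print(np.array(c['world_from_camera']).round(3))
im,W=cloud('wrist'); np.savez('wrist.npz',im=im,W=W,R=s['tcp_rot']); cv2.imwrite(f'pics/{sys.argv[1]}.png',im[...,::-1])
E
python3 w.py w1
```

```text
4.1 [0.57821536 0.16418049 0.41700767] [[-7.000e-04  5.098e-01  8.603e-01]
 [-1.000e-04  8.603e-01 -5.098e-01]
 [-1.000e+00 -5.000e-04 -5.000e-04]] [-0.69925441 -0.52021926 -1.38654731] [ 1.17017901e+01  8.79377455e+00  8.18407998e+01 -7.22038714e-04
  8.94039094e+01  4.23502868e+01]
[[ 0.86   0.481  0.168  0.621]
 [-0.51   0.812  0.283  0.236]
 [-0.    -0.33   0.944  0.573]
 [ 0.     0.     0.     1.   ]]
```

View pics/w1.png

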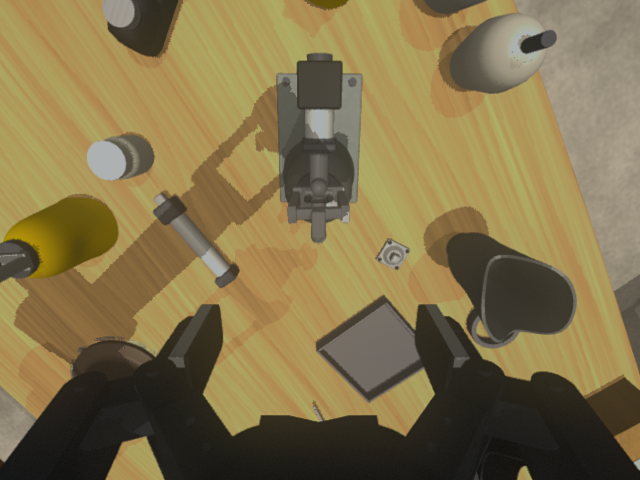

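The wrist view shows the stand lined up with the image (column 320,85; hook beak 318,232; stirrup legs 293,212 and 345,215). I'll measure them from depth.

```bash
cat > m3.py <<'E'
from h import *
f=np.load('wrist.npz'); W=f['W'][30:260,250:390].reshape(-1,3); th=np.radians(58.85)
ex=np.array([np.cos(th),np.sin(th)]); ey=np.array([-ex[1],ex[0]])
W=W[(W[:,2]>.2)&(W[:,2]<.33)]; s=(W[:,:2]-[.57,.165])@np.c_[ex,ey]*1000
img=np.zeros((480,800,3),np.uint8)
for a,z in zip(s,W[:,2]):
    cv2.circle(img,(int(100+a[0]*4),int(240-a[1]*4)),1,cv2.applyColorMap(np.uint8([[np.clip((z-.25)/.06*255,0,255)]]),cv2.COLORMAP_JET)[0,0].tolist(),-1)
for x in range(-20,160,20): cv2.putText(img,str(x),(100+4*x,470),0,.4,(255,255,255))
for y in range(-40,60,20): cv2.putText(img,str(y),(5,240-4*y),0,.4,(255,255,255))
cv2.imwrite('pics/map2.png',img)
z=W[:,2]*1000
def st(n,m): print(n,m.sum(),'x',np.percentile(s[m,0],[2,50,98]).round(1),'y',np.percentile(s[m,1],[2,50,98]).round(1),'z',np.percentile(z[m],[2,50,98]).round(1))
st('beak',(s[:,0]<15)&(abs(s[:,1]+6)<9)&(z>283)); st('legL',(s[:,0]<20)&(s[:,1]>8)&(z>270)&(z<283)); st('legR',(s[:,0]<20)&(s[:,1]<-20)&(z>270)&(z<283))
st('stirrup',(s[:,0]<20)&(s[:,0]>-10)&(abs(s[:,1]+6)>9)&(z>255)&(z<283))
st('col',(s[:,0]>100)&(z>285)); st('keeper',(s[:,0]>18)&(s[:,0]<45)&(z>285)); st('arm',(s[:,0]>40)&(s[:,0]<90)&(z>270)); st('collar',(s[:,0]>53)&(s[:,0]<75)&(z>293))
m=(z>285)&(abs(s[:,1]+6)<20); print(np.polyfit(s[m,0],s[m,1],1))
E
python3 m3.py
```

```text
beak 455 x [-17.7  -1.7  11. ] y [-12.9  -6.9  -1.6] z [284.2 290.1 291.8]
legL 217 x [-3.5  4.7 11.7] y [ 8.6 15.6 20.4] z [271.9 274.9 276.5]
legR 255 x [-2.   5.7 12.9] y [-34.7 -28.4 -20.3] z [271.  274.7 276.3]
stirrup 698 x [-2.4  6.4 13. ] y [-34.4 -16.6  20.3] z [257.4 274.4 276.4]
col 1901 x [100.7 114.7 131.4] y [-23.   -7.2   9.3] z [286.4 294.3 295.9]
keeper 407 x [25.  32.1 41.8] y [-17.1  -6.6   3.2] z [285.3 300.2 303.7]
arm 1637 x [41.6 68.9 89.2] y [-18.5  -6.9   4.5] z [279.9 287.7 303.3]
collar 274 x [62.7 65.8 68.3] y [-19.   -7.    5.2] z [299.3 302.4 304. ]
[ 2.24121053e-03 -7.03096405e+00]
```

View pics/map2.png

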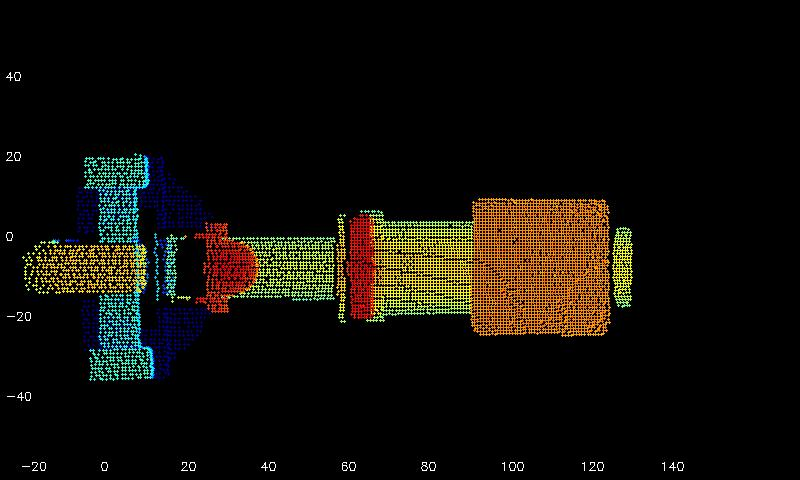

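Wrist, top and listed sizes agree: legs' top 275 mm (expected 276), beak top 290–291 mm (291), leg-pair width 55–56 mm (56). The bar is about 11.5 mm behind the front face, about 3.5 mm before the keeper. I go down around the legs.

Request:
carry_out:
  targets:
    - {"delta_pos":[0.03,0.001,0],"twist":0.4}
    - {"delta_pos":[0.03,0,0],"twist":0}
    - {"delta_pos":[0.03,0,0],"twist":0}
    - {"delta_pos":[0.02,0,0],"twist":0}
    - {"delta_pos":[0.02,0,0],"twist":0}
    - {"delta_pos":[0.01,0,0],"twist":0}
    - {"delta_pos":[0.01,0,0],"twist":0}
    - {"delta_pos":[0,0,0],"twist":0}
    - {"delta_pos":[0,0,0],"twist":0}

```text
time: 5.28
position: [0.5794, 0.1652, 0.2682]
tcp_rot: [[0.001, 0.518, 0.856], [0.0, 0.856, -0.518], [-1.0, 0.001, 0.001]]
wrist_force: [0.8, -0.1, 0.5]
grip_width: 0.0854
```

```bash
python3 w.py w2; sed -i 's/\[30:260,250:390\]/[:,:]/; s/W\[(W\[:,2\]>.2)/W[(abs(W[:,0]-.62)<.13)\&(abs(W[:,1]-.2)<.13)\&(W[:,2]>.2)/' m3.py; python3 m3.py
```

```text
5.275 [0.5793934  0.16517637 0.26816815] [[ 1.400e-03  5.177e-01  8.556e-01]
 [ 3.000e-04  8.556e-01 -5.177e-01]
 [-1.000e+00  9.000e-04  1.000e-03]] [ 0.75069903 -0.0952862   0.49384998] [ 1.17717005e+01  1.27332907e+01  9.38195855e+01 -1.97272603e-04
  7.33679275e+01  4.29504508e+01]
[[ 0.856  0.489  0.169  0.622]
 [-0.518  0.808  0.281  0.237]
 [ 0.001 -0.328  0.945  0.424]
 [ 0.     0.     0.     1.   ]]
beak 1461 x [-15.3   0.9  11.3] y [-12.6  -7.   -1.1] z [283.9 290.2 291.5]
legL 750 x [-3.5  5.3 11.8] y [ 8.4 15.3 20.7] z [270.6 274.8 276.2]
legR 815 x [-2.   6.3 13.1] y [-34.5 -28.5 -20.4] z [270.6 274.7 276.2]
stirrup 2523 x [-2.4  7.7 13.1] y [-34.  -15.9  20.3] z [256.6 274.2 276.1]
col 8238 x [100.6 113.2 124.8] y [-22.8  -6.6   9.5] z [292.8 294.4 295.8]
keeper 1769 x [24.7 34.2 43.5] y [-16.8  -7.1   3.1] z [285.2 299.9 303.5]
arm 6485 x [41.6 69.7 89.1] y [-18.4  -6.8   4.8] z [280.2 288.  303.5]
collar 1260 x [62.3 65.9 69. ] y [-18.7  -6.8   5.1] z [296.9 302.5 304.1]
[ 3.46671902e-03 -7.03004464e+00]
```

View pics/w2.png

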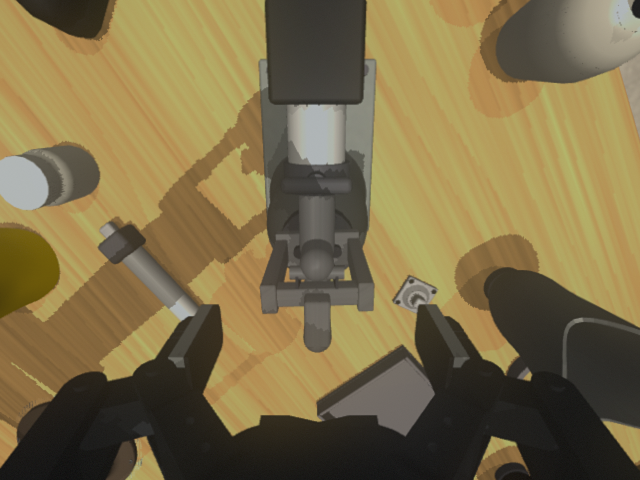

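The wrist view shows the fingers either side of the stirrup (tips near 210,310 and 428,310), but they look wider apart than I expect. I'll check their depth against the stirrup before closing.

```bash
python3 - <<'E'
from h import *
c=get_calibration('wrist'); print({k:c[k] for k in('fx','fy','cx','cy','k1')})
f=np.load('wrist.npz'); W=f['W']; th=np.radians(58.85); ex=np.array([np.cos(th),np.sin(th)]); ey=np.array([-ex[1],ex[0]])
for u,v in [(215,312),(210,330),(190,360),(425,312),(430,330),(450,360),(160,380),(320,440),(270,300),(365,300),(317,340),(370,250)]:
    w=W[v,u]; print(u,v,((w[:2]-[.57,.165])@np.c_[ex,ey]*1000).round(1),(w[2]*1000).round(1))
E
```

```text
{'fx': 342.7094975113077, 'fy': 342.7094975113077, 'cx': 318.39981615791845, 'cy': 235.8269873027719, 'k1': -0.024522784857454624}
215 312 [12.4 35.2] 300.8
210 330 [ 9.  35.3] 308.7
190 360 [12.9 34.9] 331.3
425 312 [ 15.1 -50.2] 305.4
430 330 [ 12.1 -50.1] 313.3
450 360 [ 13.3 -50.9] 331.9
160 380 [15.7 39.1] 343.6
320 440 [14. -8.] 361.9
270 300 [ 3.9 16. ] 276.2
365 300 [  3.2 -30.7] 275.0
317 340 [-8.6 -7. ] 290.9
370 250 [-79.7 -77. ] -2.1
```

```bash
python3 - <<'E'
from h import *
print(tip_extent() if callable(tip_extent) else tip_extent)
th=np.radians(58.85); ex=np.array([np.cos(th),np.sin(th)]); ey=np.array([-ex[1],ex[0]])
im0=None
for n in ('scene','top','wrist'):
    im,W=cloud(n)
    if n=='scene': cv2.imwrite('pics/s3.png',cv2.resize(im[120:260,340:480,::-1],None,fx=4,fy=4,interpolation=cv2.INTER_CUBIC))
    P=W.reshape(-1,3); s=(P[:,:2]-[.57,.165])@np.c_[ex,ey]*1000; z=P[:,2]*1000
    for side in (1,-1):
        m=(side*(s[:,1]+7.5)>41)&(side*(s[:,1]+7.5)<60)&(abs(s[:,0]-5)<13)&(z>215)&(z<420)
        print(n,side,m.sum(),'z hist',np.histogram(z[m],np.arange(215,425,15))[0], z[m].min() if m.any() else '')
E
```

```text
0.025
scene 1 98 z hist [ 0  0  0  0  0 12 31 13 14  4  8  8  8] 293.73175367896096
scene -1 175 z hist [ 0  0  0  0  0  7 35 15 20 23  4 23 44] 295.2125717930254
top 1 25 z hist [ 0  0  0  0  0  0  0  0  0  0  0  2 23] 387.38691943690327
top -1 0 z hist [0 0 0 0 0 0 0 0 0 0 0 0 0] 
wrist 1 8132 z hist [   0    0    0    0    0  532 1307 1582 3229  731  751    0    0] 294.1949652408383
wrist -1 8112 z hist [   0    0    0    0    0  493 1351 1584 3206  750  728    0    0] 294.42697013343303
```

View pics/s3.png

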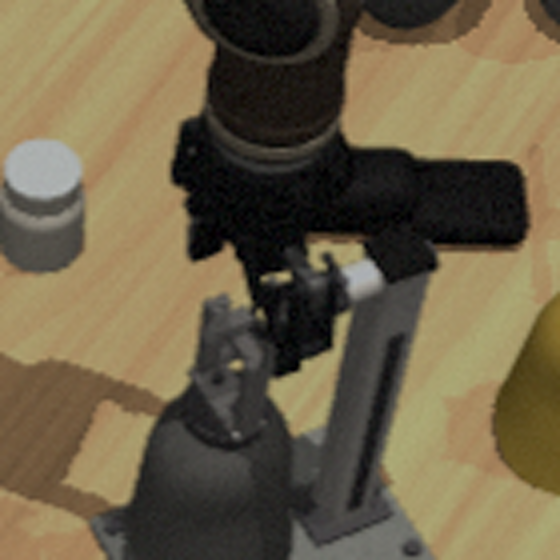

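The scene and wrist cameras agree that the fingertips are at z≈0.294, not ~0.25 as the pose and data imply. The view shows the fingers still above/behind the legs (crop 290,330). I'll check their x extent before trusting any of it.

```bash
python3 - <<'E'
from h import *
th=np.radians(58.85); ex=np.array([np.cos(th),np.sin(th)]); ey=np.array([-ex[1],ex[0]])
for n in ('scene','wrist'):
    im,W=cloud(n)
    P=W.reshape(-1,3); s=(P[:,:2]-[.57,.165])@np.c_[ex,ey]*1000; z=P[:,2]*1000
    for side in (1,-1):
        for lo in range(225,390,15):
            m=(side*(s[:,1]+7.5)>39)&(side*(s[:,1]+7.5)<62)&(abs(s[:,0]-5)<60)&(z>lo)&(z<lo+15)
            if m.sum()>3: print(n,side,lo,m.sum(),'x',np.percentile(s[m,0],[1,50,99]).round(1),'y',np.percentile(s[m,1],[1,50,99]).round(1))
s=observe(); print(s['position'],((s['position'][:2]-[.57,.165])@np.c_[ex,ey]*1000))
E
```

```text
scene 1 285 6 x [-2.4  6.1 10.9] y [32.5 34.3 35.3]
scene 1 300 33 x [-6.6  4.9 15.1] y [32.  33.7 45. ]
scene 1 315 30 x [-7.3 -1.  11.1] y [31.6 33.9 41. ]
scene 1 330 19 x [-10.2  -5.1   4.3] y [32.2 37.5 51. ]
scene 1 345 15 x [-8.3 -5.1 -1.5] y [36.6 51.  53.6]
scene 1 360 12 x [-11.1  -6.6  -2.3] y [33.7 51.2 54. ]
scene 1 375 12 x [-8.4 -6.4 -4.4] y [43.4 49.2 53.5]
scene -1 300 29 x [-6.8 -2.1 11.1] y [-66.6 -61.8 -52.6]
scene -1 315 25 x [-7.9 -4.4  2.4] y [-65.3 -58.4 -51.8]
scene -1 330 15 x [-8.2 -6.6 -1.7] y [-66.8 -61.4 -54.8]
scene -1 345 37 x [-10.1  -6.1   2.9] y [-65.  -55.9 -47.2]
scene -1 360 22 x [-12.5  -6.2   2.9] y [-69.2 -49.3 -47. ]
scene -1 375 10 x [-7.9 -5.2  1.4] y [-68.9 -59.2 -48.1]
wrist 1 285 215 x [-7.1  5.8 14.9] y [35.  35.4 41.8]
wrist 1 300 1160 x [-6.9 10.5 15.3] y [34.9 35.7 48.7]
wrist 1 315 1529 x [-6.5 10.7 15.3] y [34.7 35.5 48.6]
wrist 1 330 1916 x [ 2.5 15.2 17.7] y [32.6 40.8 54.2]
wrist 1 345 4044 x [-7.6  9.1 20.4] y [31.9 48.4 54.4]
wrist 1 360 1663 x [ 0.8 14.4 20.8] y [31.6 52.3 54.4]
wrist -1 285 197 x [-6.6  6.5 14.9] y [-56.4 -50.4 -49.7]
wrist -1 300 1169 x [-7.  10.4 15.2] y [-63.5 -50.4 -49.6]
wrist -1 315 1549 x [-6.8 10.7 15.2] y [-63.5 -50.4 -49.6]
wrist -1 330 1895 x [ 2.  15.1 17.5] y [-69.3 -55.7 -47.8]
wrist -1 345 4148 x [-7.9  8.8 20.1] y [-69.4 -63.5 -47. ]
wrist -1 360 1689 x [ 1.5 14.4 20.5] y [-69.4 -67.2 -46.7]
[0.57907727 0.16514492 0.26780921] [ 4.81951777 -7.69350954]
```

Both cameras put the fingers exactly over the stirrup in x and y, but about 38–45 mm higher than the reported TCP implies. The stated tool length is off, so I trust the cameras and go down in steps, re-measuring each time.

Request:
carry_out:
  targets:
    - {"delta_pos":[0.01,0,0],"twist":0}
    - {"delta_pos":[0.01,0,0],"twist":0}
    - {"delta_pos":[0.01,0,0],"twist":0}
    - {"delta_pos":[0,0,0],"twist":0}

```text
time: 6.08
position: [0.5778, 0.1648, 0.2355]
tcp_rot: [[-0.003, 0.518, 0.856], [-0.001, 0.856, -0.518], [-1.0, -0.002, -0.002]]
wrist_force: [0.3, -0.6, 0.3]
grip_width: 0.0856
```

```bash
cat > t.py <<'E'
from h import *
th=np.radians(58.85); ex=np.array([np.cos(th),np.sin(th)]); ey=np.array([-ex[1],ex[0]])
s0=observe(); p=s0['position']; print(p,'stand-axes',(p[:2]-[.57,.165])@np.c_[ex,ey]*1000,s0['wrist_force'].round(2),'F along sx,sy',(s0['wrist_force'][:2]@np.c_[ex,ey]).round(2),s0['grip_width'])
im,W=cloud('wrist'); P=W.reshape(-1,3); s=(P[:,:2]-[.57,.165])@np.c_[ex,ey]*1000; z=P[:,2]*1000
v=np.mgrid[0:480,0:640][0].ravel()
for side in (1,-1):
    m=(side*(s[:,1]+7.5)>31)&(side*(s[:,1]+7.5)<62)&(abs(s[:,0]-5)<13)&(z>215)&(z<420); print('tip min z',np.percentile(z[m],1))
m=(abs(s[:,1]+7.5)<25)&(v>380); print('palm min',np.percentile(z[m],[1,50]))
def st(n,m): 
    if m.any(): print(n,m.sum(),'x',np.percentile(s[m,0],[2,50,98]).round(1),'y',np.percentile(s[m,1],[2,50,98]).round(1),'z',np.percentile(z[m],[2,50,98]).round(1))
b=(v<380)&(z<320)
st('beak',b&(abs(s[:,0])<30)&(abs(s[:,1]+7)<8)&(z>283)&(z<294)&(s[:,0]<20))
st('legL',b&(abs(s[:,0])<35)&(s[:,1]>13.5)&(s[:,1]<20)&(z>272)&(z<283)); st('legR',b&(abs(s[:,0])<35)&(s[:,1]<-28.5)&(s[:,1]>-34)&(z>272)&(z<283))
E
python3 t.py
```

```text
[0.57776299 0.16483629 0.23547115] stand-axes [ 3.87553396 -6.72837421] [ 0.28 -0.58  0.32] F along sx,sy [-0.35 -0.54] 0.08563502291285288
tip min z 265.44872312709145
tip min z 265.6369834639224
palm min [ -0.83035595 333.65830828]
beak 1468 x [-2.9  6.8 11.5] y [-12.6  -6.8  -1.2] z [283.3 290.1 291.4]
legL 606 x [-3.7  5.1 11.9] y [13.6 16.7 19.9] z [272.8 275.1 276.4]
legR 510 x [-2.4  6.4 13.1] y [-33.9 -31.3 -28.6] z [272.6 275.2 276.3]
```

Request:
carry_out:
  targets:
    - {"delta_pos":[0.005,0,0],"twist":0}
    - {"delta_pos":[0.005,0,0],"twist":0}
    - {"delta_pos":[0.004,0,0],"twist":0}
    - {"delta_pos":[0,0,0],"twist":0}

```text
time: 6.62
position: [0.5785, 0.165, 0.2228]
tcp_rot: [[-0.001, 0.518, 0.856], [-0.0, 0.856, -0.518], [-1.0, -0.001, -0.001]]
wrist_force: [-0.7, -0.6, 0.2]
grip_width: 0.0857
```

```bash
python3 t.py
```

```text
[0.57854304 0.16500399 0.22283725] stand-axes [ 4.42256315 -7.30920655] [-0.69 -0.56  0.21] F along sx,sy [-0.83  0.3 ] 0.08568967241120104
tip min z 252.8517212630629
tip min z 252.95392260643033
palm min [289.58423723 320.91356651]
beak 760 x [ 8.5 10.6 11.6] y [-12.6  -6.9  -1.2] z [283.3 288.3 291. ]
legL 724 x [-3.8  5.3 11.9] y [13.6 16.8 19.9] z [272.5 275.2 276.2]
legR 604 x [-2.6  6.7 13.2] y [-33.9 -31.2 -28.6] z [272.3 275.2 276.3]
```

Now I close on the legs.

Request:
carry_out:
  targets:
    - {"delta_pos":[0,0,0],"twist":0}
    - {"delta_pos":[0,0,0],"twist":0}
    - {"delta_pos":[0,0,0],"twist":0}
    - {"delta_pos":[0,0,0],"twist":0}
    - {"delta_pos":[0,0,0],"twist":0}
    - {"delta_pos":[0,0,0],"twist":0}
    - {"delta_pos":[0,0,0],"twist":0}
    - {"delta_pos":[0,0,0],"twist":0}
  jaw: 0.045
  grip_force: 70

```text
time: 7.68
position: [0.5795, 0.165, 0.224]
tcp_rot: [[0.002, 0.518, 0.856], [-0.0, 0.856, -0.518], [-1.0, 0.001, 0.001]]
wrist_force: [1.8, -1.0, 5.4]
grip_width: 0.0551
```

```bash
python3 t.py
```

```text
[0.57948977 0.16499341 0.22398549] stand-axes [ 4.90323394 -8.12490652] [ 1.84 -1.01  5.43] F along sx,sy [ 0.09 -2.1 ] 0.05507745926759097
tip min z 253.97658245916696
tip min z 253.4386668294578
palm min [289.58438964 321.13650166]
beak 806 x [ 7.8 10.5 11.6] y [-12.6  -6.9  -1.2] z [283.3 288.6 291.1]
legL 796 x [-3.8  5.7 14.1] y [13.6 17.2 20. ] z [272.6 275.2 278.9]
legR 601 x [-2.4  6.4 13.3] y [-33.9 -31.2 -28.6] z [272.6 275.1 276.3]
```

Request:
carry_out:
  targets:
    - {"delta_pos":[-0.001,0,0],"twist":0}
    - {"delta_pos":[-0.001,0,0],"twist":0}
    - {"delta_pos":[-0.001,0,0],"twist":0}
    - {"delta_pos":[0,0,0],"twist":0}
    - {"delta_pos":[0,0,0],"twist":0}

```text
time: 8.35
position: [0.5772, 0.165, 0.2246]
tcp_rot: [[-0.004, 0.518, 0.856], [-0.001, 0.856, -0.518], [-1.0, -0.003, -0.003]]
wrist_force: [-0.4, -0.1, -4.7]
grip_width: 0.055
```

```bash
python3 t.py
```

```text
[0.57724525 0.16498539 0.22461457] stand-axes [ 3.73531927 -6.20816238] [-0.37 -0.11 -4.72] F along sx,sy [-0.29  0.26] 0.05499565467876505
tip min z 253.31343803881896
tip min z 255.68998943990485
palm min [289.71526883 321.74423753]
beak 929 x [ 6.5 10.3 11.6] y [-12.6  -7.   -1.2] z [283.4 289.3 291.3]
legL 725 x [-4.6  4.4 11. ] y [13.7 16.8 19.9] z [272.5 275.7 276.8]
legR 736 x [-4.4  5.6 13.4] y [-34.  -31.9 -28.6] z [272.4 275.7 279.8]
```

Request:
carry_out:
  targets:
    - {"delta_pos":[-0.001,0,0],"twist":0}
    - {"delta_pos":[-0.001,0,0],"twist":0}
    - {"delta_pos":[0,0,0],"twist":0}
    - {"delta_pos":[0,0,0],"twist":0}

```text
time: 8.9
position: [0.5789, 0.1651, 0.2285]
tcp_rot: [[0.0, 0.518, 0.856], [0.0, 0.856, -0.518], [-1.0, 0.0, 0.0]]
wrist_force: [-0.0, 1.4, -6.0]
grip_width: 0.0554
```

```bash
cat > t2.py <<'E'
import contextlib,io
E
python3 t.py; python3 t.py|tail -2
```

```text
[0.57889812 0.16506299 0.22849546] stand-axes [ 4.65673458 -7.5825675 ] [-0.02  1.43 -5.97] F along sx,sy [1.22 0.76] 0.05541063387641142
tip min z 257.8084292008817
tip min z 258.41061966788874
palm min [289.11448954 325.66922621]
beak 1076 x [ 3.8  9.8 11.5] y [-12.6  -6.8  -1.1] z [283.4 289.9 291.4]
legL 812 x [-3.7  6.5 11.9] y [13.6 16.7 19.9] z [272.9 279.4 280.7]
legR 688 x [-2.5  7.9 13.1] y [-33.9 -31.2 -28.6] z [272.5 279.4 280.6]
legL 817 x [-3.9  6.6 12. ] y [13.6 16.7 19.8] z [272.5 279.4 280.6]
legR 697 x [-2.6  7.9 13.1] y [-33.9 -31.3 -28.6] z [272.6 279.4 280.6]
```

The socket hangs freely now (weight about 6 N) and the bar has risen 4 mm. I lower it 1.5 mm and start pressing back; estimated travel to the stop is 14 mm.

Request:
carry_out:
  targets:
    - {"delta_pos":[0.0015,0,0],"twist":0}
    - {"delta_pos":[0,0.001,0],"twist":0}
    - {"delta_pos":[0,0.001,0],"twist":0}
    - {"delta_pos":[0,0.001,0],"twist":0}
    - {"delta_pos":[0,0.001,0],"twist":0}
    - {"delta_pos":[0,0.001,0],"twist":0}
    - {"delta_pos":[0,0.001,0],"twist":0}
    - {"delta_pos":[0,0,0],"twist":0}
    - {"delta_pos":[0,0,0],"twist":0}

```text
time: 10.12
position: [0.5816, 0.1696, 0.2266]
tcp_rot: [[-0.001, 0.518, 0.855], [-0.001, 0.855, -0.518], [-1.0, -0.001, -0.0]]
wrist_force: [-1.1, -3.2, -5.2]
grip_width: 0.055
```

```bash
python3 t.py; python3 t.py|head -1
```

```text
[0.58159462 0.1696033  0.22657438] stand-axes [ 9.93724391 -7.54166269] [-1.1  -3.15 -5.16] F along sx,sy [-3.27 -0.69] 0.05504051535852111
tip min z 255.8254139609491
tip min z 255.8193809211174
palm min [289.5985641  323.76110485]
beak 515 x [ 9.7 10.8 11.7] y [-12.6  -6.8  -1.2] z [283.3 286.8 290.4]
legL 764 x [ 1.6 11.3 17.2] y [13.7 16.8 19.9] z [272.5 277.6 278.7]
legR 647 x [ 2.9 12.5 18.3] y [-33.9 -31.2 -28.6] z [272.4 277.6 278.8]
[0.58159579 0.16966504 0.22655668] stand-axes [ 9.99068722 -7.5107303 ] [-1.34 -3.59 -4.95] F along sx,sy [-3.77 -0.71] 0.05489732548680776
```

Keeper contact at about 3.5 N, as predicted, with the bar at 10.0. The stop should be at about 18.5.

Request:
carry_out:
  targets:
    - {"delta_pos":[0,0.001,0],"twist":0}
    - {"delta_pos":[0,0.001,0],"twist":0}
    - {"delta_pos":[0,0.001,0],"twist":0}
    - {"delta_pos":[0,0.001,0],"twist":0}
    - {"delta_pos":[0,0.001,0],"twist":0}
    - {"delta_pos":[0,0.001,0],"twist":0}
    - {"delta_pos":[0,0,0],"twist":0}
    - {"delta_pos":[0,0,0],"twist":0}

```text
time: 11.22
position: [0.5841, 0.1746, 0.2256]
tcp_rot: [[-0.003, 0.518, 0.856], [-0.002, 0.856, -0.518], [-1.0, -0.003, -0.002]]
wrist_force: [-1.6, -4.3, -8.8]
grip_width: 0.0551
```

```bash
python3 t.py; python3 t.py|head -1
```

```text
[0.5840794  0.17457551 0.22557845] stand-axes [15.47787745 -7.0961547 ] [-1.56 -4.27 -8.76] F along sx,sy [-4.46 -0.87] 0.05506284289835813
tip min z 295.25584262217484
tip min z 295.09367797921
palm min [285.39644112 322.71778406]
beak 11 x [10.8 11.1 11.8] y [-12.3 -10.   -2.4] z [283.1 283.3 283.9]
legL 741 x [ 7.2 16.7 22.8] y [13.6 16.7 19.9] z [272.6 276.6 277.8]
legR 619 x [ 8.5 17.6 24. ] y [-33.9 -31.2 -28.6] z [272.5 276.5 277.7]
[0.58408867 0.17455123 0.22556589] stand-axes [15.4618901  -7.11664762] [-1.82 -5.09 -7.77] F along sx,sy [-5.3  -1.08] 0.055159123059872195
```

Request:
carry_out:
  targets:
    - {"delta_pos":[0,0.001,0],"twist":0}
    - {"delta_pos":[0,0.001,0],"twist":0}
    - {"delta_pos":[0,0,0],"twist":0}
    - {"delta_pos":[0,0,0],"twist":0}

```text
time: 11.82
position: [0.585, 0.1762, 0.2255]
tcp_rot: [[-0.003, 0.518, 0.855], [-0.002, 0.855, -0.518], [-1.0, -0.003, -0.002]]
wrist_force: [-1.5, -4.9, -8.8]
grip_width: 0.055
```

```bash
python3 t.py; for i in 1 2 3 ; do python3 t.py|head -1; done
```

```text
[0.58503111 0.17621581 0.22553839] stand-axes [17.37396869 -7.0621486 ] [-1.46 -4.93 -8.78] F along sx,sy [-4.98 -1.3 ] 0.05500218015244368
tip min z 295.2537938018822
tip min z 295.105914700408
palm min [284.63522184 322.64389136]
legL 742 x [ 9.  18.4 24.8] y [13.6 16.7 19.9] z [272.6 276.6 277.8]
legR 621 x [10.3 19.6 25.9] y [-33.9 -31.3 -28.6] z [272.4 276.5 277.6]
[0.58501831 0.17624053 0.22554901] stand-axes [17.38850626 -7.03840515] [-1.54 -4.57 -8.92] F along sx,sy [-4.71 -1.05] 0.05510193128371011
[0.58502381 0.17624355 0.22555692] stand-axes [17.39392682 -7.04154981] [-2.21 -4.1  -8.33] F along sx,sy [-4.65 -0.24] 0.05508494839206555
[0.58504931 0.17623153 0.22556515] stand-axes [17.3968305 -7.06959  ] [-2.74 -5.06 -8.11] F along sx,sy [-5.74 -0.27] 0.05468077299501331
```

Request:
carry_out:
  targets:
    - {"delta_pos":[0,0.0005,0],"twist":0}
    - {"delta_pos":[0,0.0005,0],"twist":0}
    - {"delta_pos":[0,0,0],"twist":0}
    - {"delta_pos":[0,0,0],"twist":0}

```text
time: 12.52
position: [0.5854, 0.1768, 0.2254]
tcp_rot: [[-0.004, 0.518, 0.855], [-0.002, 0.855, -0.518], [-1.0, -0.004, -0.002]]
wrist_force: [-2.4, -5.0, -8.2]
grip_width: 0.055
```

```bash
python3 t.py; for i in 1 2 3 ; do python3 t.py|head -1; done
```

```text
[0.5853685  0.1768315  0.22537949] stand-axes [18.07541115 -7.03240529] [-2.41 -5.01 -8.15] F along sx,sy [-5.54 -0.53] 0.05501457501994695
tip min z 295.1679578517276
tip min z 294.8856281311578
palm min [284.96975876 322.42759515]
legL 731 x [ 9.9 19.2 25.5] y [13.6 16.7 19.8] z [272.8 276.5 277.6]
legR 606 x [11.  20.1 26.6] y [-33.9 -31.2 -28.6] z [272.6 276.4 277.6]
[0.58535776 0.17682858 0.22537949] stand-axes [18.06735923 -7.02472618] [-1.59 -5.26 -7.7 ] F along sx,sy [-5.32 -1.36] 0.05560472409882975
[0.58536075 0.17681196 0.22535906] stand-axes [18.05467353 -7.03588042] [-2.23 -5.43 -8.39] F along sx,sy [-5.8 -0.9] 0.05453599368177259
[0.58538664 0.17682773 0.22539387] stand-axes [18.08156969 -7.04987945] [-2.68 -5.49 -8.37] F along sx,sy [-6.08 -0.54] 0.0552914989304781
```

Request:
carry_out:
  targets:
    - {"delta_pos":[0,0.0005,0],"twist":0}
    - {"delta_pos":[0,0,0],"twist":0}
    - {"delta_pos":[0,0,0],"twist":0}

```text
time: 13.1
position: [0.5854, 0.177, 0.2254]
tcp_rot: [[-0.004, 0.518, 0.855], [-0.003, 0.855, -0.518], [-1.0, -0.005, -0.002]]
wrist_force: [-3.3, -6.2, -7.6]
grip_width: 0.0552
```

```bash
python3 t.py; for i in 1 2 3 ; do python3 t.py|head -1; done
```

```text
[0.58539705 0.17695582 0.22535813] stand-axes [18.19657468 -6.99253059] [-3.31 -6.16 -7.59] F along sx,sy [-6.98 -0.36] 0.05521909914201874
tip min z 295.07999015347525
tip min z 294.9203779749771
palm min [284.86985458 322.37965894]
legL 736 x [ 9.9 19.4 25.6] y [13.6 16.7 19.8] z [272.6 276.5 277.6]
legR 609 x [11.2 20.6 26.7] y [-33.9 -31.2 -28.6] z [272.7 276.4 277.5]
[0.58545499 0.17699892 0.22541448] stand-axes [18.26342924 -7.01982589] [-2.62 -5.53 -7.6 ] F along sx,sy [-6.09 -0.62] 0.055018889638192105
[0.58540802 0.17696932 0.22538831] stand-axes [18.21380158 -6.99493737] [-2.26 -6.42 -9.05] F along sx,sy [-6.67 -1.39] 0.054929265432178714
[0.58544141 0.17699242 0.2254072 ] stand-axes [18.25084301 -7.01156462] [-3.05 -6.12 -7.19] F along sx,sy [-6.82 -0.56] 0.05509166881973538
```

At the stop (bar at about 18.3, force rising from 5.6 to 6.6 N with almost no travel), 1.8 mm clear of the beak. I raise in small steps, watching x and force.

Request:
carry_out:
  targets:
    - {"delta_pos":[-0.001,0,0],"twist":0}
    - {"delta_pos":[-0.001,0,0],"twist":0}
    - {"delta_pos":[-0.001,0,0],"twist":0}
    - {"delta_pos":[-0.001,0,0],"twist":0}
    - {"delta_pos":[0,0,0],"twist":0}
    - {"delta_pos":[0,0,0],"twist":0}

```text
time: 14.05
position: [0.5852, 0.1772, 0.2294]
tcp_rot: [[-0.005, 0.518, 0.855], [-0.003, 0.855, -0.518], [-1.0, -0.005, -0.003]]
wrist_force: [-3.6, -6.0, -7.8]
grip_width: 0.0551
```

```bash
sed -i 's/(z>272)&(z<283)/(z>272)\&(z<283+ZT)/g; s/^th=/import sys; ZT=float(sys.argv[1]) if len(sys.argv)>1 else 0\nth=/' t.py; sed -i 's/^b=.*/b=(v<380)\&(z<340)/; s/(z>272)/(z>272+ZT)/g' t.py; python3 t.py 3; for i in 1 2; do python3 t.py|head -1; done
```

```text
[0.5851791  0.17716261 0.22935273] stand-axes [18.2608088  -6.69903859] [-3.59 -6.   -7.79] F along sx,sy [-7.   -0.03] 0.05509324472409385
tip min z 299.02591006569725
tip min z 298.9390041652593
palm min [286.29711438 326.52524548]
beak 38 x [10.2 10.9 11.6] y [-12.1  -6.2  -1.5] z [283.  283.5 284.4]
legL 777 x [10.  19.8 25.6] y [13.6 16.6 19.9] z [275.4 280.4 281.6]
legR 654 x [11.2 20.9 27. ] y [-33.9 -31.3 -28.6] z [275.4 280.3 281.7]
[0.58519744 0.17715857 0.22940222] stand-axes [18.26684174 -6.71682358] [-3.94 -5.83 -6.49] F along sx,sy [-7.03  0.36] 0.05523397127380317
[0.58518146 0.1771751  0.22937923] stand-axes [18.27271103 -6.69459454] [-3.47 -5.74 -8.09] F along sx,sy [-6.71 -0.  ] 0.054813295346081925
```

Request:
carry_out:
  targets:
    - {"delta_pos":[-0.001,0,0],"twist":0}
    - {"delta_pos":[-0.001,0,0],"twist":0}
    - {"delta_pos":[-0.001,0,0],"twist":0}
    - {"delta_pos":[-0.001,0,0],"twist":0}
    - {"delta_pos":[0,0,0],"twist":0}

```text
time: 14.82
position: [0.585, 0.177, 0.2333]
tcp_rot: [[-0.005, 0.518, 0.856], [-0.003, 0.856, -0.518], [-1.0, -0.005, -0.003]]
wrist_force: [-3.9, -5.7, -7.4]
grip_width: 0.055
```

```bash
python3 t.py 7; for i in 1 2; do python3 t.py|head -1; done
```

```text
[0.58504276 0.17702765 0.23327237] stand-axes [18.07477588 -6.65216662] [-3.91 -5.72 -7.39] F along sx,sy [-6.92  0.38] 0.05497524105329703
tip min z 303.05126159658045
tip min z 302.7919340529505
palm min [289.19301622 330.42868135]
beak 296 x [ 9.7 10.8 11.8] y [-12.7  -7.1  -1.4] z [283.2 285.5 288.3]
legL 777 x [ 9.8 19.4 25.5] y [13.6 16.7 19.9] z [279.8 284.3 285.5]
legR 647 x [11.  20.6 26.7] y [-33.9 -31.3 -28.6] z [279.6 284.2 285.5]
[0.58505473 0.17704802 0.2332473 ] stand-axes [18.0984061  -6.65187681] [-3.14 -5.99 -7.7 ] F along sx,sy [-6.75 -0.41] 0.05497490357304763
[0.58503674 0.17706667 0.23325801] stand-axes [18.10505854 -6.62683167] [-4.13 -5.44 -7.43] F along sx,sy [-6.79  0.72] 0.054926002200610266
```

Request:
carry_out:
  targets:
    - {"delta_pos":[-0.001,0,0],"twist":0}
    - {"delta_pos":[-0.001,0,0],"twist":0}
    - {"delta_pos":[-0.001,0,0],"twist":0}
    - {"delta_pos":[-0.001,0,0],"twist":0}
    - {"delta_pos":[0,0,0],"twist":0}

```text
time: 15.6
position: [0.5873, 0.1788, 0.2393]
tcp_rot: [[0.001, 0.518, 0.856], [0.001, 0.856, -0.518], [-1.0, 0.001, 0.001]]
wrist_force: [-1.1, -2.2, -5.4]
grip_width: 0.0548
```

```bash
python3 t.py 11; for i in 1 2; do python3 t.py|head -1; done
```

```text
[0.58732531 0.17884776 0.23934963] stand-axes [20.81317811 -7.66410246] [-1.12 -2.22 -5.39] F along sx,sy [-2.47 -0.19] 0.05480354008806053
tip min z 309.00981498102215
tip min z 309.05188161559965
palm min [289.34853197 336.58948912]
beak 668 x [ 9.6 11.1 18.8] y [-13.9  -6.8   0.2] z [283.8 289.  290.7]
legL 815 x [12.2 22.8 28. ] y [13.6 16.7 19.9] z [283.8 290.3 291.5]
legR 697 x [13.4 23.9 29.2] y [-33.9 -31.3 -28.6] z [283.5 290.3 291.5]
[0.58733983 0.17881863 0.23935826] stand-axes [20.79575721 -7.691595  ] [-1.64 -1.48 -4.81] F along sx,sy [-2.12  0.64] 0.05502880178150091
[0.58732246 0.1788403  0.23935195] stand-axes [20.80531728 -7.6655271 ] [-0.96 -1.73 -5.38] F along sx,sy [-1.98 -0.08] 0.05534306646288803
```

Request:
carry_out:
  targets:
    - {"delta_pos":[-0.001,-0.0005,0],"twist":0}
    - {"delta_pos":[-0.001,-0.0005,0],"twist":0}
    - {"delta_pos":[-0.001,0,0],"twist":0}
    - {"delta_pos":[0,0,0],"twist":0}

```text
time: 16.25
position: [0.5866, 0.1776, 0.2421]
tcp_rot: [[0.001, 0.518, 0.855], [0.0, 0.855, -0.518], [-1.0, 0.001, 0.0]]
wrist_force: [-0.7, -0.4, -5.4]
grip_width: 0.0552
```

```bash
python3 t.py 15; for i in 1 2; do python3 t.py|head -1; done
```

```text
[0.58663277 0.1776154  0.24211133] stand-axes [19.4002659  -7.70889407] [-0.7  -0.39 -5.42] F along sx,sy [-0.7   0.39] 0.05523690567298742
tip min z 311.61590834219135
tip min z 311.67770381151325
palm min [  7.28686142 339.37860678]
beak 931 x [ 6.2 14.6 19.8] y [-14.3  -6.8   0.3] z [288.3 291.6 293.2]
legL 785 x [10.9 20.8 26.7] y [13.6 16.7 19.9] z [287.7 293.1 294.4]
legR 658 x [12.4 22.  27.9] y [-33.9 -31.2 -28.7] z [287.8 293.1 294.3]
[0.58651276 0.17759679 0.24200891] stand-axes [19.32225769 -7.6158162 ] [-0.57  0.82 -6.77] F along sx,sy [0.41 0.91] 0.055083426601423936
[0.58646087 0.17757342 0.24191076] stand-axes [19.27542177 -7.58349359] [ 0.81 -0.32 -5.7 ] F along sx,sy [ 0.15 -0.85] 0.054966203061767305
```

It's free of the keeper (about 0 N) with 2.9 mm clearance to the beak. I keep rising to about 31 mm.

Request:
carry_out:
  targets:
    - {"delta_pos":[-0.0015,0,0],"twist":0}
    - {"delta_pos":[-0.0015,0,0],"twist":0}
    - {"delta_pos":[-0.0015,0,0],"twist":0}
    - {"delta_pos":[-0.0015,0,0],"twist":0}
    - {"delta_pos":[0,0,0],"twist":0}

```text
time: 17.02
position: [0.5865, 0.1775, 0.2481]
tcp_rot: [[0.0, 0.518, 0.856], [0.0, 0.856, -0.518], [-1.0, 0.0, 0.0]]
wrist_force: [0.4, 1.1, -5.2]
grip_width: 0.0552
```

```bash
python3 t.py 21; for i in 1 2; do python3 t.py|head -1; done
```

```text
[0.5865316  0.17754125 0.24814726] stand-axes [19.28447176 -7.66067014] [ 0.39  1.09 -5.24] F along sx,sy [1.13 0.23] 0.05520108848573743
tip min z 317.71525008268645
tip min z 317.7701000609461
palm min [ -0.6412885  345.41599808]
beak 405 x [0.5 4.1 7.5] y [-12.6  -6.8  -1. ] z [289.1 290.4 291.6]
legL 783 x [10.6 21.  26.6] y [13.7 16.8 19.9] z [293.6 299.2 300.5]
legR 659 x [12.1 22.  27.8] y [-33.9 -31.3 -28.6] z [293.7 299.1 300.3]
[0.58645985 0.17748566 0.24799368] stand-axes [19.19978632 -7.62802066] [ 0.95 -0.41 -5.78] F along sx,sy [ 0.14 -1.03] 0.0552397011754408
[0.58637663 0.17747222 0.24789565] stand-axes [19.14523599 -7.56374399] [-0.26 -0.28 -5.25] F along sx,sy [-0.37  0.08] 0.054975973806417146
```

Request:
carry_out:
  targets:
    - {"delta_pos":[-0.0015,0,0],"twist":0}
    - {"delta_pos":[-0.0015,0,0],"twist":0}
    - {"delta_pos":[-0.0015,0,0],"twist":0}
    - {"delta_pos":[-0.0015,0,0],"twist":0}
    - {"delta_pos":[-0.001,0,0],"twist":0}
    - {"delta_pos":[0,0,0],"twist":0}

```text
time: 17.92
position: [0.5865, 0.1775, 0.255]
tcp_rot: [[0.0, 0.518, 0.856], [0.0, 0.856, -0.518], [-1.0, 0.0, 0.0]]
wrist_force: [-0.2, -0.1, -5.6]
grip_width: 0.0553
```

```bash
python3 t.py 28; for i in 1 2; do python3 t.py|head -1; done
```

```text
[0.58647618 0.17748729 0.25504954] stand-axes [19.2096234  -7.64114726] [-0.24 -0.1  -5.56] F along sx,sy [-0.21  0.16] 0.055321641643453746
tip min z 324.6554678716845
tip min z 324.64613830572245
palm min [ -1.00992828 352.30439616]
beak 393 x [-5.9 -2.   1.7] y [-12.8  -7.2  -1. ] z [289.1 290.4 291.4]
legL 780 x [10.8 20.7 26.6] y [13.6 16.7 19.9] z [300.6 306.1 307.3]
legR 658 x [12.2 21.9 27.6] y [-33.9 -31.2 -28.6] z [300.6 306.1 307.1]
[0.58638425 0.17749549 0.25489307] stand-axes [19.16908807 -7.55823019] [-0.02 -0.27 -5.91] F along sx,sy [-0.24 -0.12] 0.05534401909486027
[0.58633465 0.17746081 0.25482594] stand-axes [19.11375648 -7.53371642] [ 0.58 -0.19 -5.58] F along sx,sy [ 0.14 -0.6 ] 0.05509387552121796
```

Request:
carry_out:
  targets:
    - {"delta_pos":[0,-0.003,0],"twist":0}
    - {"delta_pos":[0,-0.003,0],"twist":0}
    - {"delta_pos":[0,-0.003,0],"twist":0}
    - {"delta_pos":[0,-0.003,0],"twist":0}
    - {"delta_pos":[0,-0.003,0],"twist":0}
    - {"delta_pos":[0,0,0],"twist":0}

```text
time: 18.82
position: [0.5785, 0.1644, 0.2549]
tcp_rot: [[-0.0, 0.518, 0.855], [-0.0, 0.855, -0.518], [-1.0, -0.0, -0.0]]
wrist_force: [-0.2, -0.5, -5.6]
grip_width: 0.0551
```

```bash
python3 t.py 28; python3 t.py|head -1
```

```text
[0.57849461 0.16440431 0.25489703] stand-axes [ 3.88429209 -7.57796658] [-0.16 -0.47 -5.6 ] F along sx,sy [-0.48 -0.11] 0.05510499844581662
tip min z 284.1209442975747
tip min z 284.83984869904606
palm min [ -1.06508151 352.16051727]
beak 719 x [-15.7   9.3  11.5] y [-12.5  -7.1  -1.3] z [283.5 289.8 291.4]
legL 784 x [-4.5  5.5 11.3] y [13.6 16.8 19.8] z [300.4 305.9 307.1]
legR 656 x [-3.4  6.3 12.3] y [-33.9 -31.2 -28.6] z [300.7 305.9 307.1]
[0.57860604 0.16455177 0.25493869] stand-axes [ 4.06813174 -7.59704444] [ 0.17 -0.04 -5.9 ] F along sx,sy [ 0.05 -0.16] 0.05481701483114112
```

No contact; continuing forward off the hook.

Request:
carry_out:
  targets:
    - {"delta_pos":[0,-0.005,0],"twist":0}
    - {"delta_pos":[0,-0.005,0],"twist":0}
    - {"delta_pos":[0,-0.005,0],"twist":0}
    - {"delta_pos":[0,-0.008,0],"twist":0}
    - {"delta_pos":[0,-0.01,0],"twist":0}
    - {"delta_pos":[0,-0.012,0],"twist":0}
    - {"delta_pos":[0,-0.012,0],"twist":0}
    - {"delta_pos":[0,-0.012,0],"twist":0}
    - {"delta_pos":[0,-0.01,0],"twist":0}
    - {"delta_pos":[0,0,0],"twist":0}

```text
time: 20.18
position: [0.5373, 0.0964, 0.2549]
tcp_rot: [[-0.0, 0.519, 0.855], [0.0, 0.855, -0.519], [-1.0, 0.0, -0.0]]
wrist_force: [0.4, 0.7, -6.5]
grip_width: 0.0549
```

Request:
carry_out:
  targets:
    - {"delta_pos":[0,-0.01,0],"twist":0}
    - {"delta_pos":[0,-0.01,0],"twist":0}
    - {"delta_pos":[0,0,0],"twist":0}
    - {"delta_pos":[-0.01,0,0],"twist":0}
    - {"delta_pos":[-0.015,0,0],"twist":0}
    - {"delta_pos":[-0.015,0,0],"twist":0}
    - {"delta_pos":[-0.01,0,0],"twist":0}
    - {"delta_pos":[0,0,0],"twist":0}

```text
time: 21.18
position: [0.5284, 0.0801, 0.3066]
tcp_rot: [[0.003, 0.518, 0.856], [0.0, 0.856, -0.518], [-1.0, 0.002, 0.003]]
wrist_force: [-0.5, 0.3, -5.6]
grip_width: 0.0551
```

```bash
cat > u.py <<'E'
from h import *
s0=observe(); p=s0['position']; print(s0['time'],p,s0['tcp_rot'].round(3),s0['wrist_force'].round(1))
for n in ('scene','top'):
    im,W=cloud(n); P=W.reshape(-1,3)
    # tray rim edge fit
    u0,u1,v0,v1={'scene':(235,340,300,395),'top':(350,430,200,272)}[n]
    Q=W[v0:v1,u0:u1].reshape(-1,3); Q=Q[(Q[:,2]>.018)&(Q[:,2]<.034)]; print(n,'tray',cv2.minAreaRect((Q[:,:2]*1000).astype(np.float32)))
    m=(np.hypot(P[:,0]-p[0],P[:,1]-p[1])<.09)&(P[:,2]>.05); q=P[m]
    for lo in np.arange(.06,.30,.02):
        r=q[(q[:,2]>lo)&(q[:,2]<lo+.02)]
        if len(r)>10:
            f=lambda c: np.hypot(*(r[:,:2]-c[:2]).T)-c[2]
            from scipy.optimize import least_squares
            c=least_squares(f,[p[0],p[1],.05],loss='soft_l1',f_scale=.002).x; print(n,'z',lo.round(2),len(r),c.round(4),'off tcp',(c[:2]-p[:2]).round(4))
    cv2.imwrite(f'pics/u_{n}.png',im[...,::-1])
E
python3 u.py
```

```text
21.175 [0.52837906 0.08010255 0.30662691] [[ 0.003  0.518  0.856]
 [ 0.     0.856 -0.518]
 [-1.     0.002  0.003]] [-0.5  0.3 -5.6]
scene tray ((497.2387390136719, -195.92825317382812), (171.1202850341797, 172.26869201660156), 9.741726875305176)
scene z 0.12 135 [0.5284 0.0816 0.0564] off tcp [0.     0.0015]
scene z 0.14 241 [0.5275 0.0814 0.0543] off tcp [-0.0008  0.0013]
scene z 0.16 229 [0.5265 0.0819 0.0525] off tcp [-0.0019  0.0018]
scene z 0.18 219 [0.5244 0.0841 0.0524] off tcp [-0.004  0.004]
scene z 0.2 208 [0.5222 0.0865 0.0528] off tcp [-0.0061  0.0064]
scene z 0.22 223 [0.5256 0.0828 0.0475] off tcp [-0.0028  0.0027]
scene z 0.24 335 [0.5282 0.0804 0.0407] off tcp [-0.0002  0.0003]
scene z 0.26 320 [0.5268 0.0872 0.0365] off tcp [-0.0016  0.0071]
scene z 0.28 331 [0.5492 0.1077 0.0463] off tcp [0.0208 0.0276]
top tray ((494.016357421875, -193.29730224609375), (169.19068908691406, 167.2415008544922), 9.318615913391113)
top z 0.24 36 [0.5254 0.0779 0.0359] off tcp [-0.003  -0.0022]
top z 0.26 132 [0.5476 0.0968 0.0522] off tcp [0.0192 0.0167]
top z 0.28 196 [0.5429 0.1097 0.0485] off tcp [0.0146 0.0296]
```

The socket hangs on the tool axis (within ~2 mm), brim about 0.125 m up. Tray centre is (0.4955, −0.1945), turned about 9.5°, from both cameras. I carry it over.

Request:
carry_out:
  targets:
    - {"delta_pos":[0,-0.01,0.005],"twist":0}
    - {"delta_pos":[0,-0.02,0.009],"twist":0}
    - {"delta_pos":[0,-0.028,0.0125],"twist":0}
    - {"delta_pos":[0,-0.03,0.0135],"twist":0}
    - {"delta_pos":[0,-0.03,0.0135],"twist":0}
    - {"delta_pos":[0,-0.03,0.0135],"twist":0}
    - {"delta_pos":[0,-0.03,0.0135],"twist":0}
    - {"delta_pos":[0,-0.03,0.0135],"twist":0}
    - {"delta_pos":[0,-0.024,0.0115],"twist":0}
    - {"delta_pos":[0,-0.02,0.0085],"twist":0}

```text
time: 22.52
position: [0.4934, -0.1964, 0.3041]
tcp_rot: [[-0.002, 0.519, 0.855], [-0.0, 0.855, -0.519], [-1.0, -0.001, -0.001]]
wrist_force: [-0.0, 0.6, -5.8]
grip_width: 0.0549
```

Request:
carry_out:
  targets:
    - {"delta_pos":[0,0,0],"twist":0}
    - {"delta_pos":[0.01,0,0],"twist":0}
    - {"delta_pos":[0.015,0,0],"twist":0}
    - {"delta_pos":[0.015,0,0],"twist":0}
    - {"delta_pos":[0.01,0,0],"twist":0}
    - {"delta_pos":[0,0,0],"twist":0}
    - {"delta_pos":[0,0,0],"twist":0}

```text
time: 23.4
position: [0.4949, -0.1948, 0.2553]
tcp_rot: [[0.001, 0.518, 0.856], [-0.0, 0.856, -0.518], [-1.0, 0.0, 0.001]]
wrist_force: [-0.6, 0.2, -6.7]
grip_width: 0.055
```

```bash
sed -i 's/(P\[:,2\]>.05)/(P[:,2]>.03)/; s/arange(.06/arange(.04/' u.py; python3 u.py
```

```text
23.4 [ 0.49486733 -0.19479743  0.25528838] [[ 0.001  0.518  0.856]
 [-0.     0.856 -0.518]
 [-1.     0.     0.001]] [-0.6  0.2 -6.7]
scene tray ((497.3772888183594, -196.11865234375), (170.21929931640625, 171.402587890625), 9.293378829956055)
scene z 0.06 52 [ 0.4912 -0.1912  0.0598] off tcp [-0.0037  0.0036]
scene z 0.08 226 [ 0.4929 -0.1923  0.0564] off tcp [-0.002   0.0025]
scene z 0.1 220 [ 0.4915 -0.1917  0.0546] off tcp [-0.0034  0.0031]
scene z 0.12 206 [ 0.4902 -0.1906  0.0537] off tcp [-0.0047  0.0042]
scene z 0.14 213 [ 0.4875 -0.1879  0.054 ] off tcp [-0.0073  0.0069]
scene z 0.16 174 [ 0.4894 -0.1897  0.0507] off tcp [-0.0054  0.0051]
scene z 0.18 271 [ 0.493  -0.1928  0.0446] off tcp [-0.0018  0.002 ]
scene z 0.2 428 [ 0.495  -0.1938  0.0355] off tcp [0.0001 0.001 ]
scene z 0.22 212 [ 0.4994 -0.1946  0.0245] off tcp [0.0045 0.0002]
scene z 0.24 89 [ 0.5131 -0.1614  0.0489] off tcp [0.0183 0.0334]
scene z 0.28 13 [ 0.5089 -0.1767  0.0455] off tcp [0.014  0.0181]
top tray ((498.691650390625, -192.9376983642578), (159.16006469726562, 167.68826293945312), 9.665550231933594)
top z 0.08 23 [ 0.4961 -0.1929  0.0531] off tcp [0.0012 0.0019]
top z 0.1 21 [ 0.4941 -0.2041  0.0619] off tcp [-0.0008 -0.0093]
top z 0.2 24 [ 0.4982 -0.1983  0.0312] off tcp [ 0.0034 -0.0035]
top z 0.22 34 [ 0.4945 -0.1993  0.0217] off tcp [-0.0004 -0.0045]
```

View pics/u_scene.png

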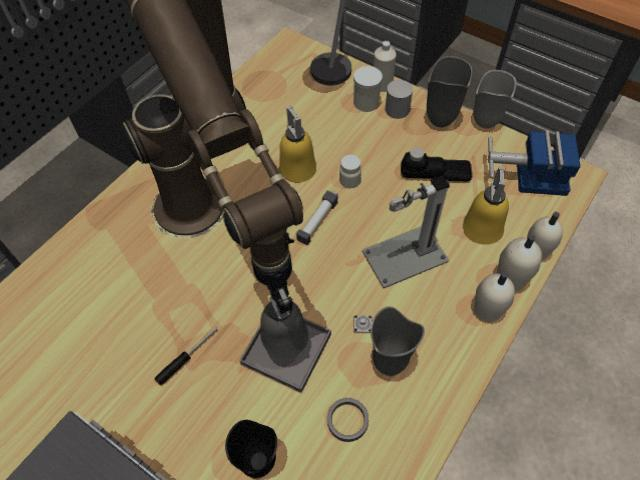

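The scene shows the socket centred above the tray (scene 286,340), the stand empty and everything else in place. The brim should be about 68 mm above the floor. I go down 60 mm, then creep.

Request:
carry_out:
  targets:
    - {"delta_pos":[0.007,0,0],"twist":0}
    - {"delta_pos":[0.01,0,0],"twist":0}
    - {"delta_pos":[0.01,0,0],"twist":0}
    - {"delta_pos":[0.01,0,0],"twist":0}
    - {"delta_pos":[0.01,0,0],"twist":0}
    - {"delta_pos":[0.006,0,0],"twist":0}
    - {"delta_pos":[0.004,0,0],"twist":0}
    - {"delta_pos":[0.003,0,0],"twist":0}
    - {"delta_pos":[0,0,0],"twist":0}
    - {"delta_pos":[0,0,0],"twist":0}

```text
time: 24.75
position: [0.4947, -0.1948, 0.1952]
tcp_rot: [[0.001, 0.518, 0.856], [-0.0, 0.856, -0.518], [-1.0, 0.0, 0.001]]
wrist_force: [0.3, 0.1, -4.8]
grip_width: 0.0555
```

Request:
carry_out:
  targets:
    - {"delta_pos":[0.001,0,0],"twist":0}
    - {"delta_pos":[0.001,0,0],"twist":0}
    - {"delta_pos":[0.001,0,0],"twist":0}
    - {"delta_pos":[0.001,0,0],"twist":0}
    - {"delta_pos":[0,0,0],"twist":0}

```text
time: 25.38
position: [0.4943, -0.1946, 0.1907]
tcp_rot: [[-0.0, 0.518, 0.855], [0.0, 0.855, -0.518], [-1.0, -0.0, -0.0]]
wrist_force: [-0.7, -0.2, -5.5]
grip_width: 0.055
```

Request:
carry_out:
  targets:
    - {"delta_pos":[0.0007,0,0],"twist":0}
    - {"delta_pos":[0.0007,0,0],"twist":0}
    - {"delta_pos":[0.0006,0,0],"twist":0}
    - {"delta_pos":[0,0,0],"twist":0}

```text
time: 25.88
position: [0.4944, -0.1946, 0.1888]
tcp_rot: [[-0.0, 0.518, 0.856], [0.0, 0.856, -0.518], [-1.0, -0.0, -0.0]]
wrist_force: [0.4, -0.1, -5.4]
grip_width: 0.0548
```

Request:
carry_out:
  targets:
    - {"delta_pos":[0.0007,0,0],"twist":0}
    - {"delta_pos":[0.0007,0,0],"twist":0}
    - {"delta_pos":[0.0006,0,0],"twist":0}
    - {"delta_pos":[0,0,0],"twist":0}

```text
time: 26.38
position: [0.4945, -0.1946, 0.1873]
tcp_rot: [[0.0, 0.518, 0.856], [0.0, 0.856, -0.518], [-1.0, 0.0, 0.0]]
wrist_force: [-1.2, 1.5, -2.6]
grip_width: 0.0551
```

Request:
carry_out:
  targets:
    - {"delta_pos":[0.0005,0,0],"twist":0}
    - {"delta_pos":[0.0005,0,0],"twist":0}
    - {"delta_pos":[0,0,0],"twist":0}
    - {"delta_pos":[0,0,0],"twist":0}

```text
time: 26.88
position: [0.4945, -0.1947, 0.1873]
tcp_rot: [[0.0, 0.518, 0.856], [-0.0, 0.856, -0.518], [-1.0, 0.0, 0.0]]
wrist_force: [-2.3, 2.2, 5.0]
grip_width: 0.0552
```

It's on the floor (the force changed by 10 N). I release, then retreat straight up.

Request:
carry_out:
  targets:
    - {"delta_pos":[-0.0005,0,0],"twist":0}
    - {"delta_pos":[0,0,0],"twist":0}
    - {"delta_pos":[0,0,0],"twist":0}
    - {"delta_pos":[0,0,0],"twist":0}
    - {"delta_pos":[0,0,0],"twist":0}
    - {"delta_pos":[0,0,0],"twist":0}
    - {"delta_pos":[0,0,0],"twist":0}
    - {"delta_pos":[0,0,0],"twist":0}
  jaw: 0.0854

```text
time: 27.88
position: [0.4944, -0.1947, 0.1864]
tcp_rot: [[0.0, 0.518, 0.856], [-0.0, 0.856, -0.518], [-1.0, 0.0, 0.0]]
wrist_force: [-0.9, -0.7, -0.7]
grip_width: 0.0856
```

Request:
carry_out:
  targets:
    - {"delta_pos":[-0.005,0,0],"twist":0}
    - {"delta_pos":[-0.01,0,0],"twist":0}
    - {"delta_pos":[-0.02,0,0],"twist":0}
    - {"delta_pos":[-0.03,0,0],"twist":0}
    - {"delta_pos":[-0.04,0,0],"twist":0}
    - {"delta_pos":[-0.04,0,0],"twist":0}
    - {"delta_pos":[-0.03,0,0],"twist":0}
    - {"delta_pos":[0,0,0],"twist":0}
    - {"delta_pos":[0,0,0],"twist":0}

```text
time: 29.0
position: [0.4939, -0.1944, 0.3607]
tcp_rot: [[-0.001, 0.518, 0.855], [0.0, 0.855, -0.518], [-1.0, -0.0, -0.001]]
wrist_force: [0.1, 0.3, -0.1]
grip_width: 0.0854
```

```bash
sed -i 's/arange(.04/arange(.02/' u.py; python3 u.py; python3 - <<'E'
from h import *
im,W=cloud('wrist'); P=W.reshape(-1,3); m=(np.hypot(P[:,0]-.4945,P[:,1]+.1947)<.05)&(P[:,2]>.2)&(P[:,2]<.26); print('legs top z',np.percentile(P[m,2],[5,50,95,99]),P[m].mean(0))
E
```

```text
29.0 [ 0.4939351  -0.19443525  0.3606723 ] [[-0.001  0.518  0.855]
 [ 0.     0.855 -0.518]
 [-1.    -0.    -0.001]] [ 0.1  0.3 -0.1]
scene tray ((496.8141784667969, -195.77960205078125), (171.01309204101562, 173.1134033203125), 9.156973838806152)
scene z 0.02 182 [ 0.481  -0.1827  0.0688] off tcp [-0.0129  0.0117]
scene z 0.04 202 [ 0.4912 -0.1916  0.0537] off tcp [-0.0028  0.0028]
scene z 0.06 185 [ 0.4899 -0.1903  0.0526] off tcp [-0.0041  0.0042]
scene z 0.08 171 [ 0.4885 -0.189   0.0522] off tcp [-0.0054  0.0055]
scene z 0.1 184 [ 0.4912 -0.1913  0.048 ] off tcp [-0.0028  0.0032]
scene z 0.12 320 [ 0.4944 -0.1941  0.0406] off tcp [0.0004 0.0003]
scene z 0.14 303 [ 0.4942 -0.1935  0.0325] off tcp [0.0003 0.0009]
scene z 0.16 276 [ 0.5007 -0.1958  0.0215] off tcp [ 0.0068 -0.0014]
scene z 0.18 53 [ 0.5004 -0.1947  0.0244] off tcp [ 0.0065 -0.0002]
scene z 0.2 41 [ 0.4998 -0.1954  0.0251] off tcp [ 0.0059 -0.001 ]
scene z 0.22 140 [11.3455 20.7445 23.5841] off tcp [10.8516 20.9389]
scene z 0.24 38 [ 0.4564 -0.2632  0.0805] off tcp [-0.0375 -0.0688]
top tray ((496.6151123046875, -192.81085205078125), (164.86260986328125, 166.25794982910156), 9.334309577941895)
top z 0.02 39 [ 0.491  -0.1976  0.0837] off tcp [-0.0029 -0.0032]
top z 0.04 15 [ 0.4972 -0.1896  0.0458] off tcp [0.0033 0.0049]
top z 0.06 17 [ 0.4993 -0.1844  0.0387] off tcp [0.0054 0.01  ]
top z 0.1 12 [ 0.4983 -0.1825  0.0334] off tcp [0.0044 0.0119]
legs top z [0.21044815 0.23725541 0.23885758 0.23949007] [ 0.49526666 -0.19330714  0.23384133]
```

View pics/u_scene.png

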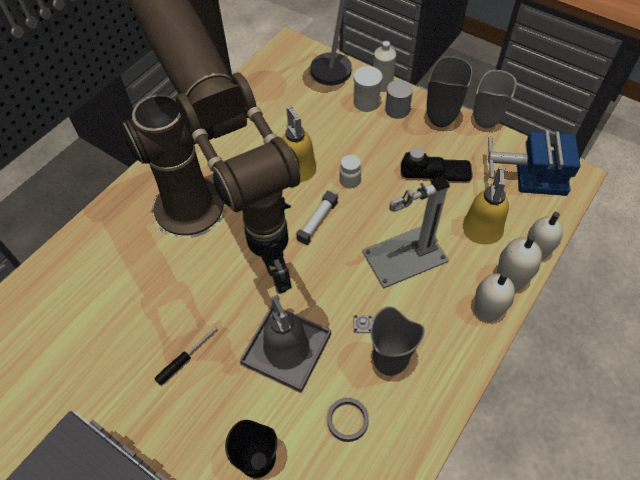

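The socket stands upright in the tray at scene (286,335) and the gripper is clear. The legs' tops are at 0.239 m, which matches 0.005 + 0.234. I'm handing it in.

```bash
python3 -c "from station import *; print(sign_off())"
```

```text
the job is handed in; nothing more can be done
None
```

The socket is off the hook, standing brim down in the tray and released. I handed the job in at about 29 s of the 72 s; no verdict was reported.

- **Unhooking:** I held both stirrup legs and pressed the keeper back with the bar to its stop, with readings up to about 7 N at the wrist. I then raised the bar about 31 mm and moved it forward over the beak with almost no sideways force. The clearance to the beak measured about 1.8 mm at the stop. Partway up, the bar slipped past the keeper between two readings, so I did not measure the peak force there.
- **Setting down:** I lowered the socket in steps of under 1 mm. The wrist force changed by about 10 N on contact, so the load on the tray was well under 40 N.
- **Last checks:**
  - The legs' tops are at 0.239 m; brim flat on the tray floor gives 0.239 m.
  - The socket's axis is within about 5 mm of the tray centre.
  - The wrist force is about 0 and the gripper is well above the socket.
  - By eye in the last picture, the other things on the bench have not moved; I did not measure them.
- **Disagreements:**
  - The cameras showed the fingertips about 40 mm higher than the reported tool position and tip length imply. I used the cameras for the grasp height.
  - The scene and top cameras also differed from each other by a few millimetres.

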